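Balance a carton of chain modules on the beam scale

ROBOT

A 6-joint arm with a two-finger parallel gripper is mounted at the origin on the work surface. World frame = base frame: x ahead of the robot, y to its left, z up, the work surface at z = 0. Lengths are in m, angles in degrees, forces in N, time in s.
With the tool pointing down it reaches from about 0.4 to 0.825 m from the base axis. Payload 7 kg.
Tool frame: the origin (TCP) lies midway between the tips of the shut fingers; the grasp point (between the pads) lies 19 mm behind it; x points along the fingers, z is the direction in which the jaws open and shut, and the axes are right-handed (so a half turn about x gives the same grasp; the last joint's range is limited). The gripper opens to 88 mm and grips with 3 to 60 N. Pads are 19 mm wide; open, the fingers measure 130 mm over their backs; the gripper's body (78 mm by 193 mm) begins 47 mm behind the grasp point.
Start: joints at [80.907, 20.546, 0.682, 0, -70.136, -16.507], TCP at [0.292, 0.609, 0.227] pointing down, gripper open.
Joint ranges: [-176.03, 176.03], [-82.01, 121.73], [-58.28, 71.71], [-173.87, 95.51], [-174.79, -0.11], [-173.66, 173.66]. Speed limits (degrees/s): [136.94, 136.94, 172.46, 180, 180, 180].

INTERFACE

Orientations are given as [roll, pitch, yaw] about the fixed x, y, z axes, in that order (R = Rz(yaw) Ry(pitch) Rx(roll)).
In Python, from plant import get_state, capture, close_job gives the robot as it stands.
- The arm moves only by the tool play_rows, never from a script. Its argument "series" is one flat list of numbers, 4 for each row, row after row: the shift along the tool's x, y, z in m, then the turn about the tool's x in rad. In form: [tx, ty, tz, spin, tx, ty, tz, spin, ...]. A call has exactly 5 rows; each row shifts and turns the commanded pose from where the row before left it, along the tool's axes as they then stand; what a row does not reach is not made up. A row lasts 1/12 s, in which the tool goes at most 41.7 mm and 7.16 degrees, less where a joint would pass 70% of its speed; a pose out of reach is approached as far as the arm can. A call is refused whole if a number of a shift passes 0.0417 or a number of a turn 0.125, either way. A call with a gripper value outside its range is refused whole. "jaw" is the opening in per cent of the stroke, from 0 (shut) to 100 (fully open), set as the call begins (left out, the last holds). The fingers move at their own pace and stop on an object; "squeeze" is the grip in N (left out, the last holds). Time passes only in rows, so rows that do not move let the fingers close, or fill a call up. It gives the time, the measured TCP pose, the force and the opening at its end, in the units of the state.
- get_state(): the state, without advancing time (a new reading comes with each control period).
- capture(name): name is "scene" or "top"; returns a dict with "img" (384x512x3 uint8, blue, green, red), "K" (3x3 intrinsics, pixels), "world_from_camera" (4x4, takes a point from camera to world coordinates). Camera axes: x right, y down, z forward; pixel columns grow to the right and rows downward; lengths in m; the calibration is good to about 2 mm. A picture is of the moment at which its call begins. There is no depth.
- close_job(): hands the job in, once; it reports no verdict.
The state is a dict: "time_s": time; "joints": joint angles; "qd": joint speeds; "joint_torque": joint torques, N m; "tcp_pos": TCP position; "eef_rot": TCP orientation; "contact_force": force on the tool from outside, world axes, zero at the start; "moment": the same for the moment, N m; "gripper_width": finger opening in m.
Only numpy, scipy, OpenCV 4.12 (cv2) and the standard library are available. Lean on these libraries where they do the work, as an engineer would, in place of code of your own. Each camera call takes 0.05 s, during which the arm holds its last target.

TASK

Weigh the carton of chain modules on the beam scale: thread ring weights from the mat, one after another, over the orange post at the other end of the beam, until the beam floats free with its red pointer inside the green band. Each ring must go down the post to lie flat on the plate or on the ring below; set them down gently, never bearing hard on the beam (keep well under 20 N) or dropping them. Leave the rings that are not needed where they lie on the mat, and do not disturb the other things on the bench.

Things in the scene. Friction and masses are not known exactly. Their poses are not given: they have to be found in the camera images.
- beam (a joint): tilt of the balance beam (rad): 0 is level, positive when the orange-post end is high and the carton end low; stops at -0.08 and +0.08. It floats on a torsion spring: one ring weight on the post changes it by about -0.045. The carton weighs 1.7 to 3.3 ring weights (how much is not told), so the post end starts high, at or near its stop.
- axle (a point): middle of the level axle on which the beam swings, 150 mm above the bench, between the stand's two grey uprights (170 mm tall). The beam runs 160 mm from it to the plate and post one way, to the carton the other.
- pointer (a point): free tip of the red pointer, 272 mm from the axle at the carton end. It is level with the middle of the green band on the white card when the beam is level, and inside the band (15 mm high) while the tilt is between -0.028 and +0.028 rad.
- saddle: steel plate at the beam's end, 96 x 44 x 6 mm, 100 mm above the bench. Origin on its top face near one end of the slot, 20 mm short of the plate's middle (the middle is x = +20), 160 mm along the beam from the axle and 50 mm below it; x along plate and slot (level), y outwards along the beam, z up, tilting with it. Nothing but the post rises above the plate within 140 mm.
- slot_top (a point): point 54 mm above the plate's origin, as high as the top of the orange post (16 mm in diameter, 54 mm tall, square to the plate, flat top, 1 mm chamfer). The post is NOT here: it is clamped in the slot at plate y = 0 and an unreported plate x, new each time, anywhere from +5 to +35 mm; find it by feel or sight. It holds fast. Pressed, it sinks 1 mm per 0.23 N after a first 0 to 3 N, damped.
- ring1_mid (a point): centre (half-way up) of a flat steel ring weight lying on the black rubber mat: 50 mm outside diameter, 14 mm high, 19 mm bore (1.5 mm clear of the post all round), 0.175 kg; z is its axis. The four rings are alike; its underside starts 4 mm above the bench (mat thickness).
- ring2_mid (a point): centre (half-way up) of a flat steel ring weight lying on the black rubber mat: 50 mm outside diameter, 14 mm high, 19 mm bore (1.5 mm clear of the post all round), 0.175 kg; z is its axis. The four rings are alike; its underside starts 4 mm above the bench (mat thickness).
- ring3_mid (a point): centre (half-way up) of a flat steel ring weight lying on the black rubber mat: 50 mm outside diameter, 14 mm high, 19 mm bore (1.5 mm clear of the post all round), 0.175 kg; z is its axis. The four rings are alike; its underside starts 4 mm above the bench (mat thickness).
- ring4_mid (a point): centre (half-way up) of a flat steel ring weight lying on the black rubber mat: 50 mm outside diameter, 14 mm high, 19 mm bore (1.5 mm clear of the post all round), 0.175 kg; z is its axis. The four rings are alike; its underside starts 4 mm above the bench (mat thickness).
- module: bystander: brown plastic chain module lying on the bench, about 52 x 55 x 12 mm, origin at the centre of its underside
- driver: bystander: screwdriver lying on the bench, origin on its underside
- tin: bystander: grey tin, 56 mm in diameter and 60 mm tall, origin at the centre of its underside
Things that resemble listed ones, but are neither listed nor needed, are in the scene too. Leave any purple look-alike of the part that bears ring1_mid alone. What is shaped like the part that bears ring4_mid but blue is not meant.

How it is judged:
By the outcome, as a careful person would: the job done as asked, in the order asked, and still so for the second after the job is handed in, with the robot touching nothing.
It also fails if it takes over 72 s, if anything falls off the work surface, if the arm or the gripper's body presses on something with over 40 N, if the wrist force passes 120 N, or if a joint passes its speed limit or range.

## Working session

There is one attempt and no reset: what is moved stays moved. The work goes in short steps, Python scripts to look and compute and a tool call to move; the robot and the scene stay as the last step left them, time stands still between calls to the robot, and variables do not carry over. Pictures are saved under pics/ and viewed, and the job is handed in when it is done.

Besides the shell and the picture viewer there is one more tool, called after "Request:" as a command line: name --argument value ..., lists and objects as JSON in quotes. play_rows: Moves the arm, as the interface text tells. Its arguments: {"type":"object","properties":{"series":{"type":"array","items":{"type":"number"}},"jaw":{"type":"number"},"squeeze":{"type":"number"}},"required":["series"]}

```bash
ls; mkdir -p pics; python3 - <<'E'
from plant import *
import cv2,numpy as np
s=get_state();print(s)
for n in("scene","top"):
    c=capture(n);cv2.imwrite(f"pics/{n}0.png",c["img"]);np.savez(f"{n}0.npz",**c);print(c["K"],c["world_from_camera"])
E
```

```text
pics
{'time_s': 0.0, 'joints': array([ 8.09062474e+01,  2.05917139e+01,  6.33553369e-01, -1.99499850e-02,
       -7.01373245e+01, -1.65062414e+01]), 'qd': array([-0.06305647, -0.03125588, -0.09030176, -0.08549322, -0.00783245,
       -0.05824071]), 'joint_torque': array([ 2.76781182e-03, -5.82729328e+01,  2.93051898e+01,  6.99731380e+00,
        6.89771390e-03, -1.54028357e-04]), 'tcp_pos': array([0.29147677, 0.60826813, 0.22561842]), 'eef_rot': array([   5.39572807,   89.90268997, -110.21105993]), 'contact_force': array([0.29625366, 0.02504831, 0.16709367]), 'moment': array([-0.02702687,  0.00822014, -0.0199918 ]), 'gripper_width': 0.08736036838018142}
[[377.95922881   0.         254.75554526]
 [  0.         377.95922881 194.40518744]
 [  0.           0.           1.        ]] [[-0.10936461  0.71849687 -0.68687818  1.28266393]
 [ 0.99394239  0.07149855 -0.0834655   0.0381743 ]
 [-0.01085891 -0.6918455  -0.72196391  0.88434561]
 [ 0.          0.          0.          1.        ]]
[[417.9763196    0.         253.84750027]
 [  0.         417.9763196  192.86172795]
 [  0.           0.           1.        ]] [[ 0.02158953 -0.9981842   0.05623345  0.47400507]
 [-0.99951047 -0.02282372 -0.02139867 -0.02567411]
 [ 0.02264327 -0.05574393 -0.99818831  1.13313569]
 [ 0.          0.          0.          1.        ]]
```

View pics/scene0.png

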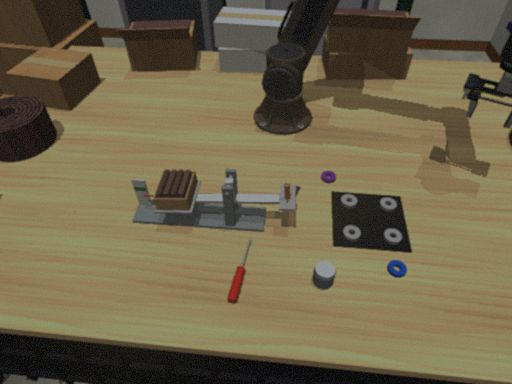

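View pics/top0.png

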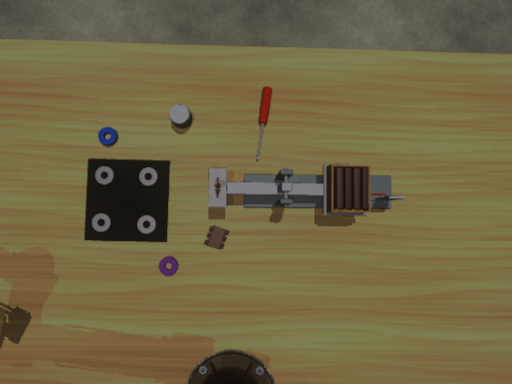

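The top view shows four light rings on the mat at about (104,175), (148,176), (101,222) and (147,224). The plate and post are near (218,187), the blue look-alike ring at (108,136) and the purple one at (169,266). Next I measure them.

```bash
cat > h.py <<'E'
import cv2,numpy as np
def load(n): return dict(np.load(n))
def ray(c,u,v):
    d=np.linalg.inv(c["K"])@[u,v,1]; T=c["world_from_camera"]; return T[:3,3],T[:3,:3]@d
def onz(c,u,v,z):
    o,d=ray(c,u,v); return o+d*(z-o[2])/d[2]
def proj(c,p):
    T=c["world_from_camera"]; q=T[:3,:3].T@(np.asarray(p)-T[:3,3]); q=c["K"]@q; return q[:2]/q[2]
def tri(c1,p1,c2,p2):
    o1,d1=ray(c1,*p1);o2,d2=ray(c2,*p2);d1/=np.linalg.norm(d1);d2/=np.linalg.norm(d2)
    A=np.c_[d1,-d2];s=np.linalg.lstsq(A,o2-o1,rcond=None)[0]
    a=o1+s[0]*d1;b=o2+s[1]*d2;return (a+b)/2,np.linalg.norm(a-b)
E
python3 - <<'E'
from h import *
t=load("top0.npz");s=load("scene0.npz")
for nm,c,box in(("top",t,(75,150,180,250)),("scene",s,(325,185,415,255))):
    im=c["img"];x0,y0,x1,y1=box
    hsv=cv2.cvtColor(im,cv2.COLOR_BGR2HSV)
    m=((hsv[...,2]>85)&(hsv[...,1]<60)).astype(np.uint8);mm=np.zeros_like(m);mm[y0:y1,x0:x1]=m[y0:y1,x0:x1]
    for ct in cv2.findContours(mm,cv2.RETR_EXTERNAL,cv2.CHAIN_APPROX_NONE)[0]:
        if cv2.contourArea(ct)<60: continue
        (u,v),ax,an=cv2.fitEllipse(ct); print(nm,u,v,ax,onz(c,u,v,.018 if nm=="top" else .018).round(4))
for nm,c,(x0,y0,x1,y1),k in(("top",t,(195,155,300,220),6),("scene",s,(215,160,315,235),7),("topb",t,(310,150,410,225),7),("sceneb",s,(125,160,215,235),8)):
    cv2.imwrite(f"pics/z_{nm}.png",cv2.resize(c["img"][y0:y1,x0:x1],None,fx=k,fy=k,interpolation=cv2.INTER_CUBIC))
E
```

```text
top 145.8545379638672 223.85244750976562 (16.783687591552734, 17.303144454956055) [0.4482 0.2344 0.018 ]
top 100.59916687011719 222.0267333984375 (16.750886917114258, 17.555152893066406) [0.4505 0.3534 0.018 ]
top 147.80105590820312 175.83714294433594 (16.927637100219727, 17.149641036987305) [0.5758 0.2339 0.018 ]
top 103.80533599853516 174.7606658935547 (16.477989196777344, 17.224393844604492) [0.5759 0.3502 0.018 ]
scene 392.62457275390625 234.99212646484375 (12.114973068237305, 17.296859741210938) [0.5794 0.3486 0.018 ]
scene 351.45819091796875 231.57034301757812 (12.579689979553223, 16.723434448242188) [0.5787 0.2326 0.018 ]
scene 387.93060302734375 202.8105010986328 (10.599212646484375, 15.79118537902832) [0.4534 0.3518 0.018 ]
scene 348.6556091308594 199.50839233398438 (10.521905899047852, 15.539846420288086) [0.4513 0.2323 0.018 ]
```

```bash
ls pics
```

```text
scene0.png
top0.png
z_scene.png
z_sceneb.png
z_top.png
z_topb.png
```

View pics/z_top.png

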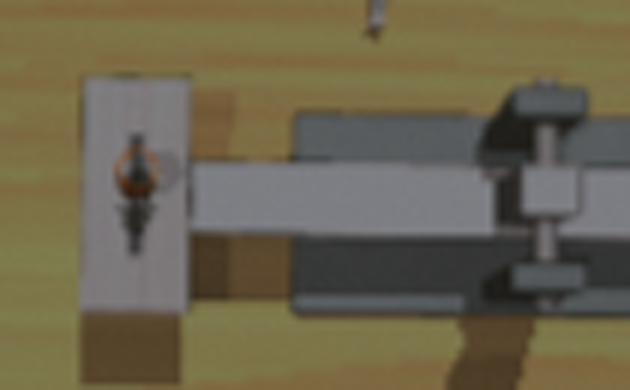

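View pics/z_scene.png

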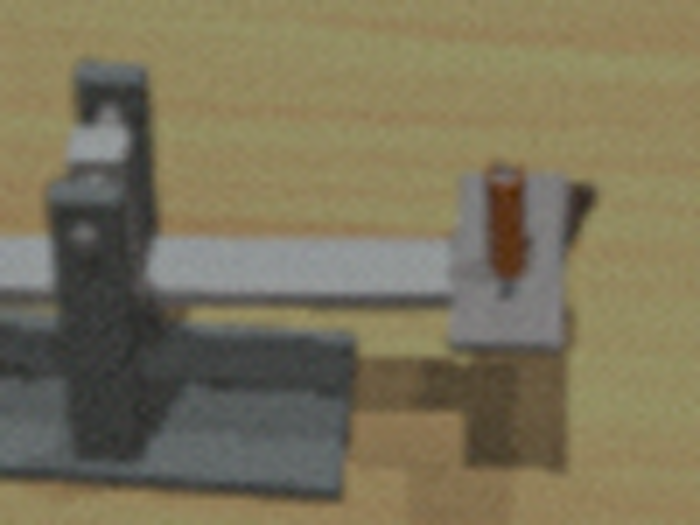

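View pics/z_topb.png

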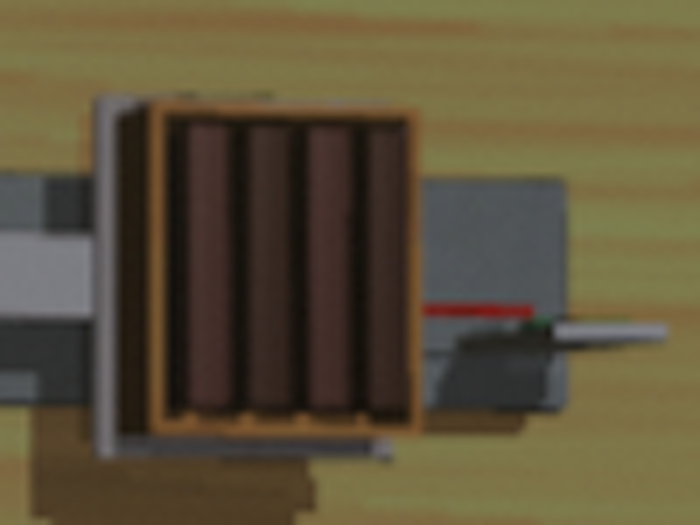

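View pics/z_sceneb.png

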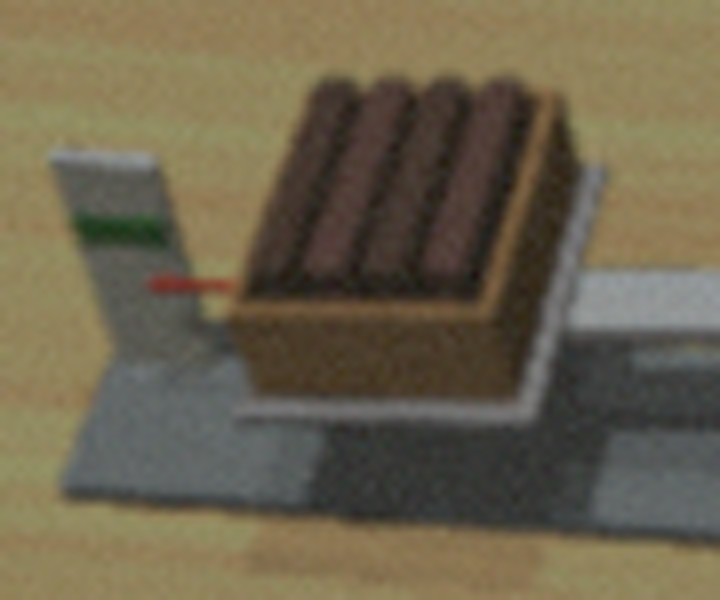

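```bash
python3 - <<'E'
from h import *
t=load("top0.npz");s=load("scene0.npz")
def blob(c,box):
    x0,y0,x1,y1=box;im=c["img"][y0:y1,x0:x1];h=cv2.cvtColor(im,cv2.COLOR_BGR2HSV)
    m=((h[...,1]>120)&((h[...,0]<14)|(h[...,0]>172))&(h[...,2]>50)).astype(np.uint8)
    ys,xs=np.nonzero(m);print(m);return xs+x0,ys+y0
print("top");x,y=blob(t,(208,172,228,204));print(x.mean(),y.mean(),x.min(),x.max(),y.min(),y.max())
print("scene");x2,y2=blob(s,(275,175,305,207));print(x2.mean(),y2.mean(),x2.min(),x2.max(),y2.min(),y2.max())
im=cv2.resize(t["img"][174:204,206:230],None,fx=20,fy=20,interpolation=cv2.INTER_NEAREST)
im2=cv2.resize(s["img"][178:204,272:302],None,fx=20,fy=20,interpolation=cv2.INTER_NEAREST)
cv2.imwrite("pics/n1.png",im*1);cv2.imwrite("pics/n2.png",im2)
for p in((217.5,183.7),(217.8,184)):
    print(onz(t,*p,.1668))
print(tri(t,(217.6,183.7),s,(287.3,184.8)))
E
```

```text
top
[[0 0 0 0 0 0 0 0 0 0 0 0 0 0 0 0 0 0 0 0]
 [0 0 0 0 0 0 0 0 0 0 0 0 0 0 0 0 0 0 0 0]
 [0 0 0 0 0 0 0 0 0 0 0 0 0 0 0 0 0 0 0 0]
 [0 0 0 0 0 0 0 0 0 0 0 0 0 0 0 0 0 0 0 0]
 [0 0 0 0 0 0 0 0 0 0 0 0 0 0 0 0 0 0 0 0]
 [0 0 0 0 0 0 0 0 0 0 0 0 0 0 0 0 0 0 0 0]
 [0 0 0 0 0 0 0 0 0 0 0 0 0 0 0 0 0 0 0 0]
 [0 0 0 0 0 0 0 0 0 0 0 0 0 0 0 0 0 0 0 0]
 [0 0 0 0 0 0 0 0 0 0 0 0 0 0 0 0 0 0 0 0]
 [0 0 0 0 0 0 0 0 0 0 0 0 0 0 0 0 0 0 0 0]
 [0 0 0 0 0 0 0 0 0 0 0 0 0 0 0 0 0 0 0 0]
 [0 0 0 0 0 0 0 0 0 0 0 0 0 0 0 0 0 0 0 0]
 [0 0 0 0 0 0 0 0 0 0 0 0 0 0 0 0 0 0 0 0]
 [0 0 0 0 0 0 0 1 1 0 0 0 0 0 0 0 0 0 0 0]
 [0 0 0 0 0 0 0 0 1 1 1 1 0 0 0 0 0 0 0 0]
 [0 0 0 0 0 0 0 0 0 0 1 0 0 0 0 0 0 0 0 0]
 [0 0 0 0 0 0 0 0 0 0 0 0 0 0 0 0 0 0 0 0]
 [0 0 0 0 0 0 0 0 0 0 0 0 0 0 0 0 0 0 0 0]
 [0 0 0 0 0 0 0 0 0 0 0 0 0 0 0 0 0 0 0 0]
 [0 0 0 0 0 0 0 0 0 0 0 0 0 0 0 0 0 0 0 0]
 [0 0 0 0 0 0 0 0 0 0 0 0 0 0 0 0 0 0 0 0]
 [0 0 0 0 0 0 0 0 0 0 0 0 0 0 0 0 0 0 0 0]
 [0 0 0 0 0 0 0 0 0 0 0 0 0 0 0 0 0 0 0 0]
 [0 0 0 0 0 0 0 0 0 0 0 0 0 0 0 0 0 0 0 0]
 [0 0 0 0 0 0 0 0 0 0 0 0 0 0 0 0 0 0 0 0]
 [0 0 0 0 0 0 0 0 0 0
[... 1825 characters left out ...]
0 0 0 0 0 0 0]
 [0 0 0 0 0 0 0 0 0 0 0 0 0 0 0 0 0 0 0 0 0 0 0 0 0 0 0 0 0 0]
 [0 0 0 0 0 0 0 0 0 0 0 0 0 0 0 0 0 0 0 0 0 0 0 0 0 0 0 0 0 0]
 [0 0 0 0 0 0 0 0 0 0 0 0 0 0 0 0 0 0 0 0 0 0 0 0 0 0 0 0 0 0]
 [0 0 0 0 0 0 0 0 0 0 0 0 0 0 0 0 0 0 0 0 0 0 0 0 0 0 0 0 0 0]
 [0 0 0 0 0 0 0 0 0 0 0 0 0 0 0 0 0 0 0 0 0 0 0 0 0 0 0 0 0 0]
 [0 0 0 0 0 0 0 0 0 0 0 0 0 0 0 0 0 0 0 0 0 0 0 0 0 0 0 0 0 0]
 [0 0 0 0 0 0 0 0 0 0 0 0 0 0 0 0 0 0 0 0 0 0 0 0 0 0 0 0 0 0]
 [0 0 0 0 0 0 0 0 0 0 0 0 0 0 0 0 0 0 0 0 0 0 0 0 0 0 0 0 0 0]]
286.875 191.9 285 289 186 198
[0.54775262 0.03819108 0.1668    ]
[0.54707282 0.03747975 0.1668    ]
(array([0.54831494, 0.03846299, 0.15948757]), np.float64(4.271952509574223e-05))
```

View pics/n1.png

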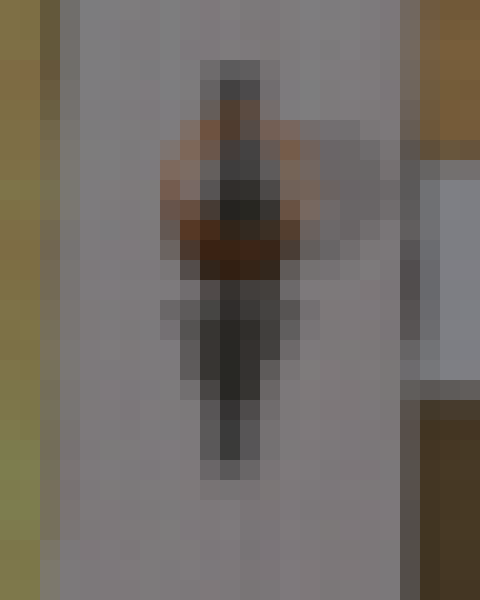

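View pics/n2.png

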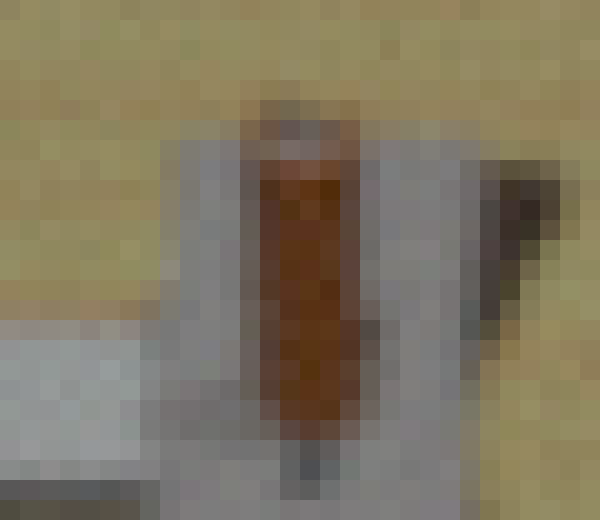

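```bash
python3 - <<'E'
from h import *
from scipy.spatial.transform import Rotation as R
t=load("top0.npz");s=load("scene0.npz")
print(onz(t,217.3,182.2,.1668),onz(s,286.5,184.35,.1668),tri(t,(217.3,182.2),s,(286.5,184.35)))
# base of post in scene ~ (287.5,199)
print(onz(s,287.3,198.5,.113))
# plate corners
for p in((208.5,167.5),(226.5,167.5),(226.5,206.8),(208.5,206.8)): print(p,onz(t,*p,.113))
# axle in top: (286,187)
print("axle",onz(t,195+545/6-.5,155+78/6,.15),onz(t,195+545/6-.5,155+300/6,.15))
print(R.from_euler('xyz',[5.39572807,89.90268997,-110.21105993],degrees=True).as_matrix().round(3))
for p in((180,115,.06),(217,237,.01),(262,125,.01),(169,266,.01),(108,136,.01)):print(onz(t,*p))
E
```

```text
[0.55122256 0.03874517 0.1668    ] [0.55421129 0.03625195 0.1668    ] (array([0.55150046, 0.03757587, 0.16429475]), np.float64(0.0026720545769324112))
[0.55555009 0.04122976 0.113     ]
(208.5, 167.5) [0.59108867 0.06478012 0.113     ]
(226.5, 167.5) [0.59215527 0.02079476 0.113     ]
(226.5, 206.8) [0.49593955 0.01836571 0.113     ]
(208.5, 206.8) [0.49497212 0.06212348 0.113     ]
axle [ 0.59005395 -0.12004466  0.15      ] [ 0.50244409 -0.1215682   0.15      ]
[[-0.001  0.902 -0.432]
 [-0.002 -0.432 -0.902]
 [-1.     0.     0.002]]
[0.731915   0.14684604 0.06      ]
[0.41698372 0.0461132  0.01      ]
[ 0.7224631  -0.06791903  0.01      ]
[0.33777728 0.17121833 0.01      ]
[0.68152645 0.34604695 0.01      ]
```

```bash
cat > pl.py <<'E'
import json,sys,numpy as np
# usage: pl.py x y z ang n   (ang: world angle of tool z, deg); plans from saved commanded pose
try: st=json.load(open("cmd.json"))
except: st=dict(p=[.292,.609,.227],a=-115.6)
def ax(a):
    a=np.radians(a);z=np.array([np.cos(a),np.sin(a),0]);x=np.array([0,0,-1.]);return np.c_[x,np.cross(z,x),z]
if sys.argv[1]=="show": print(st);sys.exit()
x,y,z,A=map(float,sys.argv[1:5]);n=int(sys.argv[5])
rows=[]
p=np.array(st["p"]);a=st["a"]
for i in range(n):
    k=n-i
    d=ax(a).T@((np.array([x,y,z])-p)/k); d=d.round(4); w=round(np.radians(-(A-a)/k),3)
    p=p+ax(a)@d;a-=np.degrees(w);rows.append([*d.tolist(),w])
for i in range(0,n,5): print(sum(rows[i:i+5],[]))
print("end",p.round(4),round(a,2)); json.dump(dict(p=p.tolist(),a=a),open("cmd.json","w"))
E
python3 pl.py .577 .233 .1 -181.4 15
```

```text
[0.0085, 0.028, 0.0144, np.float64(0.077), 0.0085, 0.029, 0.0122, np.float64(0.077), 0.0085, 0.0298, 0.0099, np.float64(0.076), 0.0085, 0.0305, 0.0076, np.float64(0.077), 0.0085, 0.031, 0.0053, np.float64(0.076)]
[0.0084, 0.0313, 0.0029, np.float64(0.077), 0.0085, 0.0315, 0.0005, np.float64(0.076), 0.0084, 0.0314, -0.0019, np.float64(0.077), 0.0085, 0.0312, -0.0043, np.float64(0.076), 0.0084, 0.0307, -0.0067, np.float64(0.077)]
[0.0085, 0.0301, -0.009, np.float64(0.076), 0.0084, 0.0294, -0.0113, np.float64(0.077), 0.0085, 0.0284, -0.0135, np.float64(0.076), 0.0084, 0.0273, -0.0156, np.float64(0.077), 0.0085, 0.0261, -0.0176, np.float64(0.076)]
end [0.577 0.233 0.1  ] -181.38
```

Request:
play_rows --series '[0.0085,0.028,0.0144,0.077,0.0085,0.029,0.0122,0.077,0.0085,0.0298,0.0099,0.076,0.0085,0.0305,0.0076,0.077,0.0085,0.031,0.0053,0.076]' --jaw 100 --squeeze 10

```text
time_s: 0.52
tcp_pos: [0.3871, 0.482, 0.1833]
eef_rot: [14.4, 90.0, -123.3]
contact_force: [0.5, -0.0, -0.7]
gripper_width: 0.0874
```

Request:
play_rows --series '[0.0084,0.0313,0.0029,0.077,0.0085,0.0315,0.0005,0.076,0.0084,0.0314,-0.0019,0.077,0.0085,0.0312,-0.0043,0.076,0.0084,0.0307,-0.0067,0.077]'

```text
time_s: 0.93
tcp_pos: [0.4822, 0.3566, 0.1412]
eef_rot: [19.6, 90.0, -140.0]
contact_force: [0.5, -0.2, 0.3]
gripper_width: 0.0878
```

Request:
play_rows --series '[0.0085,0.0301,-0.009,0.076,0.0084,0.0294,-0.0113,0.077,0.0085,0.0284,-0.0135,0.076,0.0084,0.0273,-0.0156,0.077,0.0085,0.0261,-0.0176,0.076]'

```text
time_s: 1.35
tcp_pos: [0.5772, 0.2312, 0.0989]
eef_rot: [31.6, 90.0, -150.0]
contact_force: [0.4, 0.2, -0.1]
gripper_width: 0.0876
```

```bash
python3 - <<'E'
from plant import *
from h import *
for n in("scene","top"):
    c=capture(n);np.savez(f"{n}1.npz",**c)
    p=proj(c,[.577,.233,.1]);print(n,p);u,v=map(int,p)
    cv2.imwrite(f"pics/{n}1.png",cv2.resize(c["img"][v-60:v+50,u-60:u+60],None,fx=5,fy=5,interpolation=cv2.INTER_CUBIC))
print(get_state()["tcp_pos"])
E
```

```text
scene [356.79166563 212.50784802]
top [140.50484639 172.14738373]
[0.57734996 0.22863397 0.09728471]
```

View pics/scene1.png

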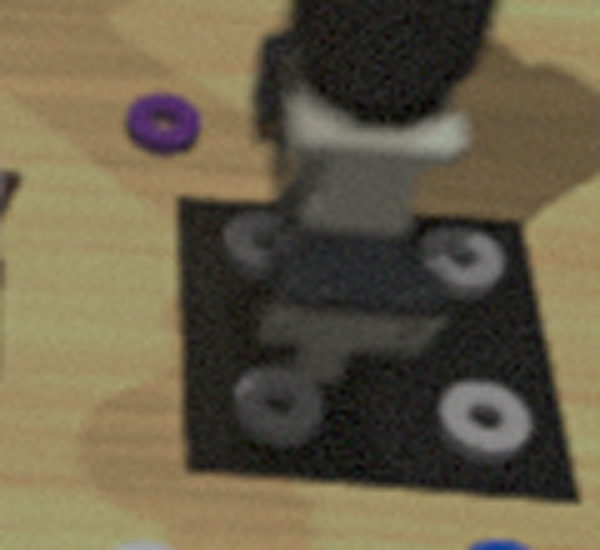

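```bash
python3 pl.py .577 .233 .03 -181.4 5;  python3 pl.py .577 .233 .009 -181.4 5
```

```text
[0.014, -0.0, -0.0, np.float64(0.0), 0.014, -0.0, -0.0, np.float64(0.0), 0.014, -0.0, -0.0, np.float64(0.0), 0.014, -0.0, -0.0, np.float64(0.0), 0.014, -0.0001, -0.0, np.float64(0.0)]
end [0.577  0.2331 0.03  ] -181.38
[0.0042, 0.0, -0.0, np.float64(0.0), 0.0042, 0.0, -0.0, np.float64(0.0), 0.0042, 0.0, -0.0, np.float64(0.0), 0.0042, 0.0, -0.0, np.float64(0.0), 0.0042, 0.0, -0.0, np.float64(0.0)]
end [0.577  0.2331 0.009 ] -181.38
```

Request:
play_rows --series '[0.014,0,0,0,0.014,0,0,0,0.014,0,0,0,0.014,0,0,0,0.014,0,0,0]'

```text
time_s: 1.87
tcp_pos: [0.5763, 0.2329, 0.0289]
eef_rot: [9.7, 90.0, -171.6]
contact_force: [0.2, 1.3, -0.5]
gripper_width: 0.0875
```

```bash
cat > cap.py <<'E'
import sys
from plant import *
from h import *
n,tag,u,v,w,hh,k=sys.argv[1],sys.argv[2],*map(int,sys.argv[3:8])
c=capture(n);np.savez(f"{n}{tag}.npz",**c)
u0=max(u-w,0);v0=max(v-hh,0)
cv2.imwrite(f"pics/{n}{tag}.png",cv2.resize(c["img"][v0:v+hh,u0:u+w],None,fx=k,fy=k,interpolation=cv2.INTER_CUBIC))
s=get_state();print("origin",u0,v0,"x",k,s["time_s"],s["tcp_pos"],s["contact_force"].round(2))
E
python3 cap.py scene 2 356 220 55 50 6
```

```text
origin 301 170 x 6 1.9167 [0.57478227 0.23200539 0.02591881] [-0.73 -0.81 -2.9 ]
```

View pics/scene2.png

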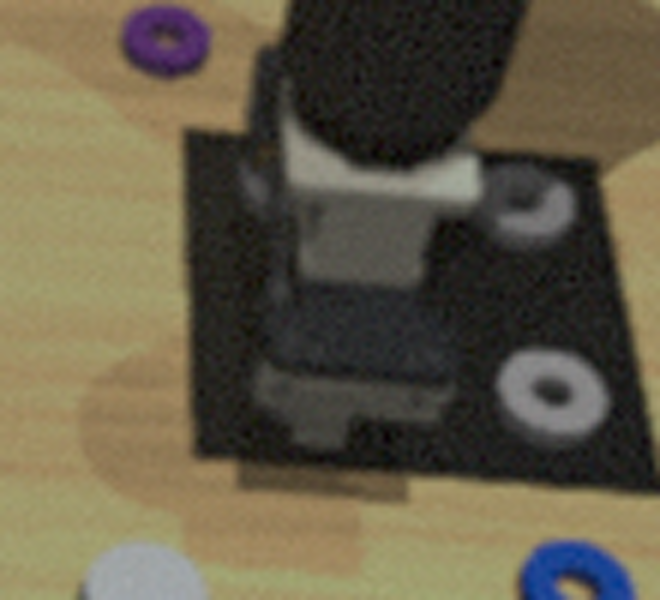

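Request:
play_rows --series '[0.005,0,0,0,0.005,0,0,0,0.005,0,0,0,0.004,0,0,0,0.002,0,0,0]'

```text
time_s: 2.33
tcp_pos: [0.5766, 0.2327, 0.0083]
eef_rot: [-97.9, 90.0, 80.8]
contact_force: [-0.3, 0.1, 0.1]
gripper_width: 0.0871
```

Request:
play_rows --series '[0,0,0,0,0,0,0,0,0,0,0,0,0,0,0,0,0,0,0,0]' --jaw 45 --squeeze 10

```text
time_s: 2.75
tcp_pos: [0.5768, 0.2328, 0.0088]
eef_rot: [-138.5, 90.0, 40.1]
contact_force: [0.6, 0.0, 0.1]
gripper_width: 0.0598
```

Request:
play_rows --series '[0.0015,0,0,0,0,0,0,0,0,0,0,0,0,0,0,0,0,0,0,0]' --jaw 0 --squeeze 12

```text
time_s: 3.17
tcp_pos: [0.5769, 0.2328, 0.0072]
eef_rot: [-148.9, 90.0, 29.7]
contact_force: [1.0, -0.2, 0.2]
gripper_width: 0.0497
```

Request:
play_rows --series '[0,0,0,0,0,0,0,0,0,0,0,0,0,0,0,0,0,0,0,0]'

```text
time_s: 3.58
tcp_pos: [0.5768, 0.2328, 0.0072]
eef_rot: [-147.4, 90.0, 31.3]
contact_force: [1.8, 0.5, 1.2]
gripper_width: 0.0496
```

```bash
echo '{"p":[0.577,0.2331,0.0075],"a":-181.38}'>cmd.json; python3 pl.py .577 .233 .1875 -181.4 8;  python3 pl.py .5522 .0375 .1875 -181.4 10
```

```text
[-0.0225, 0.0, -0.0, np.float64(0.0), -0.0225, 0.0, -0.0, np.float64(0.0), -0.0225, 0.0, -0.0, np.float64(0.0), -0.0225, 0.0, -0.0, np.float64(0.0), -0.0225, 0.0, -0.0, np.float64(0.0)]
[-0.0225, 0.0, -0.0, np.float64(0.0), -0.0225, 0.0, -0.0, np.float64(0.0), -0.0225, 0.0001, -0.0, np.float64(0.0)]
end [0.577  0.233  0.1875] -181.38
[-0.0, 0.0196, 0.002, np.float64(0.0), -0.0, 0.0196, 0.002, np.float64(0.0), -0.0, 0.0196, 0.002, np.float64(0.0), -0.0, 0.0196, 0.002, np.float64(0.0), -0.0, 0.0196, 0.002, np.float64(0.0)]
[-0.0, 0.0196, 0.002, np.float64(0.0), -0.0, 0.0196, 0.002, np.float64(0.0), -0.0, 0.0196, 0.002, np.float64(0.0), -0.0, 0.0196, 0.002, np.float64(0.0), -0.0, 0.0196, 0.0021, np.float64(0.0)]
end [0.5522 0.0375 0.1875] -181.38
```

Request:
play_rows --series '[-0.01,0,0,0,-0.02,0,0,0,-0.025,0,0,0,-0.03,0,0,0,-0.03,0,0,0]'

```text
time_s: 4.0
tcp_pos: [0.5754, 0.2319, 0.123]
eef_rot: [32.3, 89.8, -149.1]
contact_force: [0.8, -0.3, -1.0]
gripper_width: 0.0498
```

Request:
play_rows --series '[-0.03,0,0,0,-0.02,0,0,0,-0.015,0,0,0,0,0.01,0.002,0,0,0.02,0.002,0]'

```text
time_s: 4.42
tcp_pos: [0.5715, 0.2034, 0.1876]
eef_rot: [-112.4, 89.9, 66.3]
contact_force: [-0.2, -0.7, -1.7]
gripper_width: 0.0499
```

Request:
play_rows --series '[0,0.03,0.002,0,0,0.03,0.002,0,0,0.03,0.002,0,0,0.026,0.002,0,0,0.02,0.002,0]'

```text
time_s: 4.83
tcp_pos: [0.5563, 0.0637, 0.1857]
eef_rot: [18.8, 89.8, -162.7]
contact_force: [0.8, -0.5, -2.9]
gripper_width: 0.0497
```

Request:
play_rows --series '[0,0.014,0.002,0,0,0.008,0.002,0,0,0.006,0.002,0,0,0.002,0,0,0,0,0,0]'

```text
time_s: 5.25
tcp_pos: [0.5518, 0.0373, 0.1869]
eef_rot: [1.4, 90.0, -180.0]
contact_force: [-0.1, 0.1, -2.1]
gripper_width: 0.0497
```

Request:
play_rows --series '[0,0,0,0,0,0,0,0,0,0,0,0,0,0,0,0,0,0,0,0]'

```text
time_s: 5.67
tcp_pos: [0.552, 0.0376, 0.187]
eef_rot: [33.3, 90.0, -148.1]
contact_force: [0.3, 0.1, -2.3]
gripper_width: 0.0498
```

```bash
python3 cap.py scene 3 286 185 50 45 8
```

```text
origin 236 140 x 8 5.7167 [0.55197641 0.03749555 0.18702476] [ 0.6  -0.01 -1.37]
```

View pics/scene3.png

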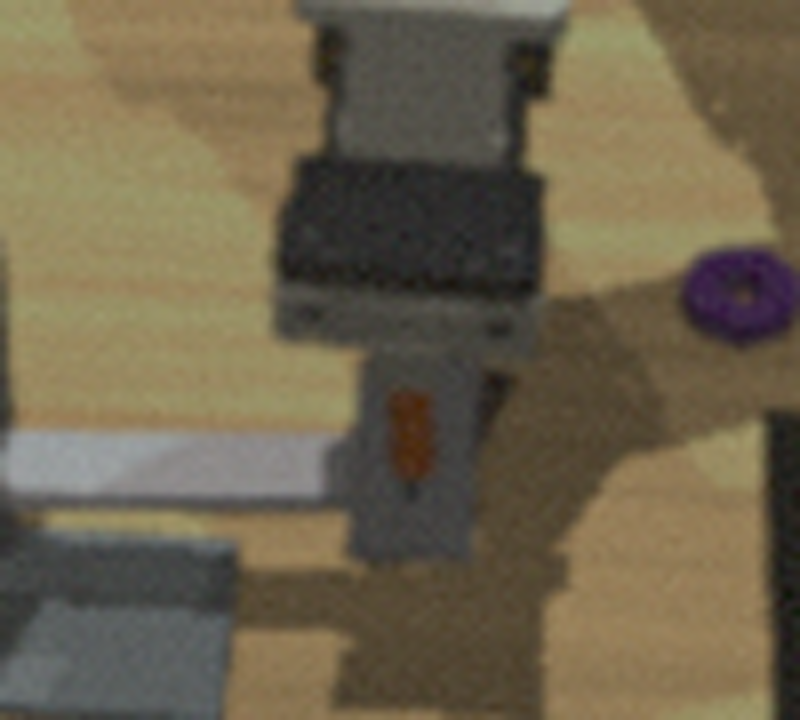

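Request:
play_rows --series '[0.003,0,0,0,0.004,0,0,0,0.004,0,0,0,0.003,0,0,0,0.001,0,0,0]'

```text
time_s: 6.13
tcp_pos: [0.5515, 0.037, 0.1712]
eef_rot: [19.2, 89.9, -162.2]
contact_force: [-0.8, 0.1, -0.9]
gripper_width: 0.0496
```

Request:
play_rows --series '[0.002,0,0,0,0.002,0,0,0,0.002,-0.0003,0,0,0.002,-0.0003,0,0,0,0,0,0]'

```text
time_s: 6.55
tcp_pos: [0.5517, 0.0378, 0.1636]
eef_rot: [8.0, 90.0, -173.4]
contact_force: [-0.4, -0.2, -1.9]
gripper_width: 0.0498
```

Request:
play_rows --series '[0.002,-0.0002,0,0,0.003,-0.0002,0,0,0.003,-0.0003,0,0,0.002,-0.0002,0,0,0,0,0,0]'

```text
time_s: 6.97
tcp_pos: [0.5517, 0.0386, 0.1534]
eef_rot: [21.3, 89.9, -160.1]
contact_force: [-0.3, -0.6, -1.9]
gripper_width: 0.0495
```

```bash
python3 cap.py scene 4 286 185 50 45 8
```

```text
origin 236 140 x 8 7.0167 [0.55172195 0.03857389 0.15368218] [-0.2  -0.24 -1.03]
```

View pics/scene4.png

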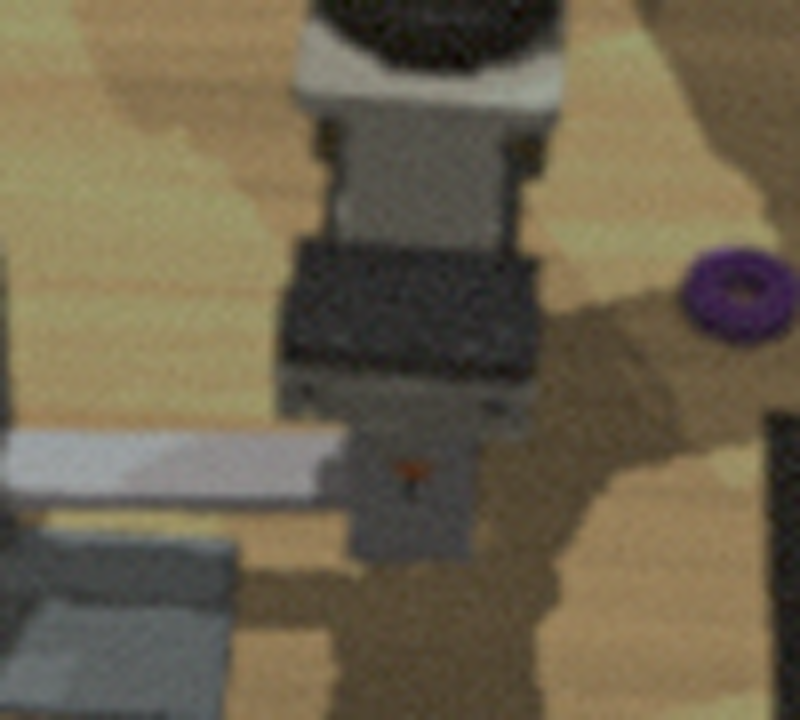

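Request:
play_rows --series '[0.004,-0.0003,0,0,0.007,-0.0006,0,0,0.007,-0.0006,0,0,0.006,-0.0005,0,0,0.004,-0.0003,0,0]'

```text
time_s: 7.43
tcp_pos: [0.5516, 0.0409, 0.1248]
eef_rot: [19.2, 89.9, -162.2]
contact_force: [-0.5, -1.1, -1.4]
gripper_width: 0.0501
```

Request:
play_rows --series '[0.002,-0.0002,0,0,0.002,-0.0002,0,0,0.001,0,0,0,0.001,-0.0001,0,0,0,0,0,0]'

```text
time_s: 7.85
tcp_pos: [0.5521, 0.0415, 0.1201]
eef_rot: [-170.7, 90.0, 7.9]
contact_force: [0.6, -2.5, -1.1]
gripper_width: 0.0498
```

Request:
play_rows --series '[0,0.0004,0,0,0,0.0004,0,0,0.001,0,0,0,0.001,0,0,0,0,0,0,0]'

```text
time_s: 8.27
tcp_pos: [0.5519, 0.0408, 0.1179]
eef_rot: [-45.8, 90.0, 132.8]
contact_force: [0.1, 0.6, -1.3]
gripper_width: 0.0497
```

Request:
play_rows --series '[0.001,0,0,0,0.001,0,0,0,0.001,0,0,0,0,0,0,0,0,0,0,0]'

```text
time_s: 8.68
tcp_pos: [0.5521, 0.0406, 0.1152]
eef_rot: [151.0, 90.0, -30.4]
contact_force: [0.8, -2.0, 1.2]
gripper_width: 0.0496
```

Request:
play_rows --series '[0,0,0,0,0,0,0,0,0,0,0,0,0,0,0,0,0,0,0,0]' --jaw 66

```text
time_s: 9.1
tcp_pos: [0.5521, 0.0408, 0.1151]
eef_rot: [-132.2, 90.0, 46.4]
contact_force: [-0.2, 0.2, -0.8]
gripper_width: 0.0579
```

Request:
play_rows --series '[0,0,0,0,0,0,0,0,0,0,0,0,0,0,0,0,0,0,0,0]' --jaw 75

```text
time_s: 9.52
tcp_pos: [0.552, 0.0407, 0.1151]
eef_rot: [151.9, 90.0, -29.5]
contact_force: [-0.5, -0.4, 1.1]
gripper_width: 0.0655
```

```bash
python3 cap.py scene 5 286 185 50 45 8
```

```text
origin 236 140 x 8 9.5667 [0.55203729 0.04069665 0.11506872] [ 0.72  0.25 -0.04]
```

View pics/scene5.png

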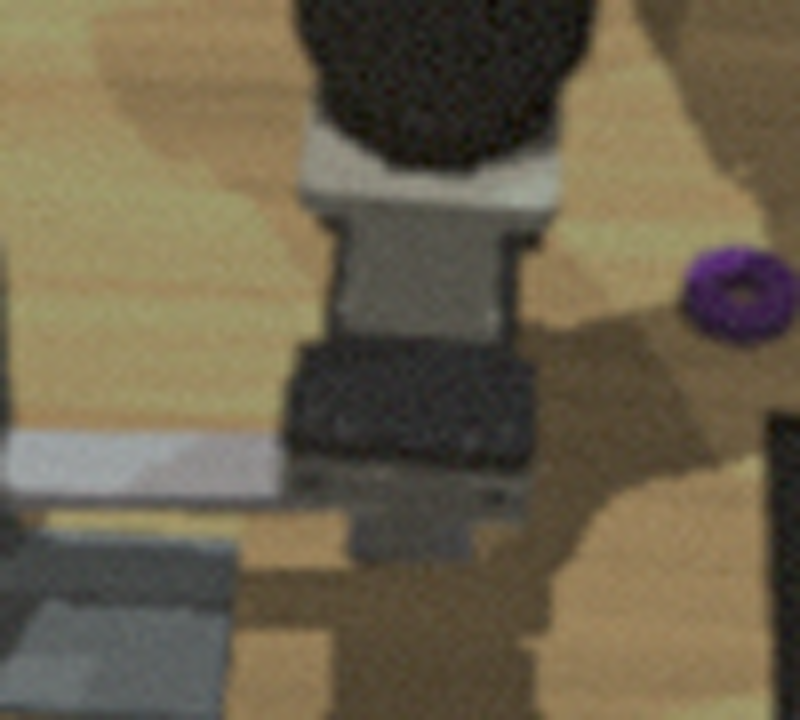

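Request:
play_rows --series '[-0.006,0,0,0,-0.015,0,0,0,-0.02,0,0,0,-0.02,0,0,0,-0.0135,0,0,0]' --jaw 85

```text
time_s: 9.98
tcp_pos: [0.5527, 0.0408, 0.192]
eef_rot: [-170.3, 89.9, 8.3]
contact_force: [-0.1, 0.3, 0.9]
gripper_width: 0.0743
```

```bash
python3 cap.py scene 6 250 185 130 60 3; python3 - <<'E'
import cv2,numpy as np
i=np.load("scene6.npz")["img"]
cv2.imwrite("pics/s6b.png",np.vstack([cv2.resize(i[160:220,230:330],None,fx=7,fy=5)[:300],cv2.resize(i[160:220,120:220],None,fx=7,fy=5)[:300]]))
E
echo '{"p":[0.5522,0.0410,0.190],"a":-181.38}'>cmd.json; python3 pl.py .577 .233 .1875 -181.4 10
```

```text
origin 120 125 x 3 10.0333 [0.5539111  0.04098675 0.19438877] [ 0.47 -0.45  2.09]
[0.0003, -0.0193, -0.002, np.float64(0.0), 0.0002, -0.0192, -0.002, np.float64(0.0), 0.0003, -0.0193, -0.002, np.float64(0.0), 0.0002, -0.0192, -0.002, np.float64(0.0), 0.0003, -0.0193, -0.002, np.float64(0.0)]
[0.0002, -0.0192, -0.002, np.float64(0.0), 0.0003, -0.0193, -0.002, np.float64(0.0), 0.0002, -0.0192, -0.0021, np.float64(0.0), 0.0003, -0.0193, -0.002, np.float64(0.0), 0.0002, -0.0192, -0.0021, np.float64(0.0)]
end [0.577  0.233  0.1875] -181.38
```

View pics/s6b.png

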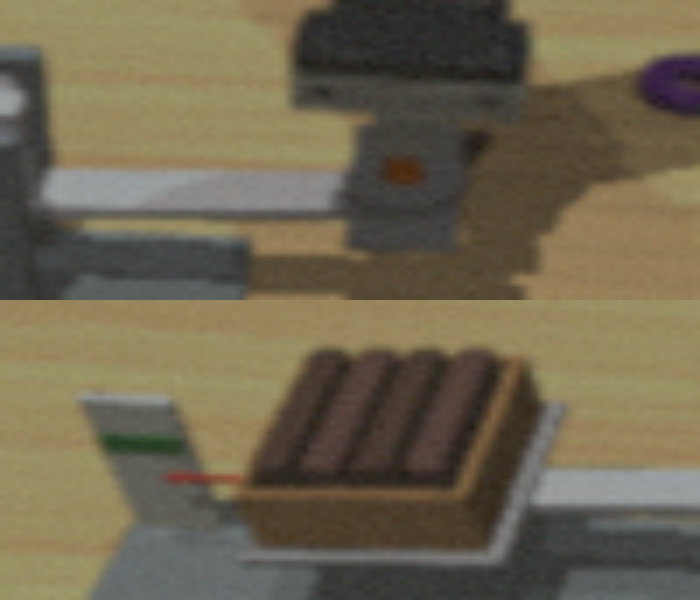

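```bash
echo '{"p":[0.5522,0.0410,0.190],"a":-181.38}'>cmd.json; python3 pl.py .577 .3492 .19 -181.4 1
```

```text
[0.0, -0.3087, -0.0174, np.float64(0.0)]
end [0.577  0.3492 0.19  ] -181.38
```

Request:
play_rows --series '[0,-0.012,-0.0015,0,0,-0.024,-0.0015,0,0,-0.034,-0.0015,0,0.01,-0.034,-0.0015,0,0.02,-0.034,-0.0015,0]' --jaw 85

```text
time_s: 10.45
tcp_pos: [0.5641, 0.1809, 0.1614]
eef_rot: [-149.9, 89.7, 28.7]
contact_force: [1.0, -0.3, 0.6]
gripper_width: 0.0745
```

Request:
play_rows --series '[0.02,-0.034,-0.0015,0,0.02,-0.034,-0.0015,0,0.02,-0.034,-0.0015,0,0.02,-0.03,-0.0015,0,0.02,-0.02,-0.0015,0]'

```text
time_s: 10.87
tcp_pos: [0.5735, 0.3335, 0.0579]
eef_rot: [64.0, 90.0, -117.3]
contact_force: [-0.6, -0.2, -0.8]
gripper_width: 0.0746
```

Request:
play_rows --series '[0.015,-0.012,-0.0015,0,0.013,-0.0067,-0.0009,0,0.006,0,0,0,0.003,0,0,0,0,0,0,0]'

```text
time_s: 11.28
tcp_pos: [0.5765, 0.3479, 0.0221]
eef_rot: [47.6, 89.9, -133.8]
contact_force: [-0.9, -0.6, 0.6]
gripper_width: 0.0743
```

```bash
python3 cap.py scene 7 390 225 50 45 8
```

```text
origin 340 180 x 8 11.3333 [0.57698338 0.34807527 0.02303384] [-0.19  0.62 -0.09]
```

View pics/scene7.png

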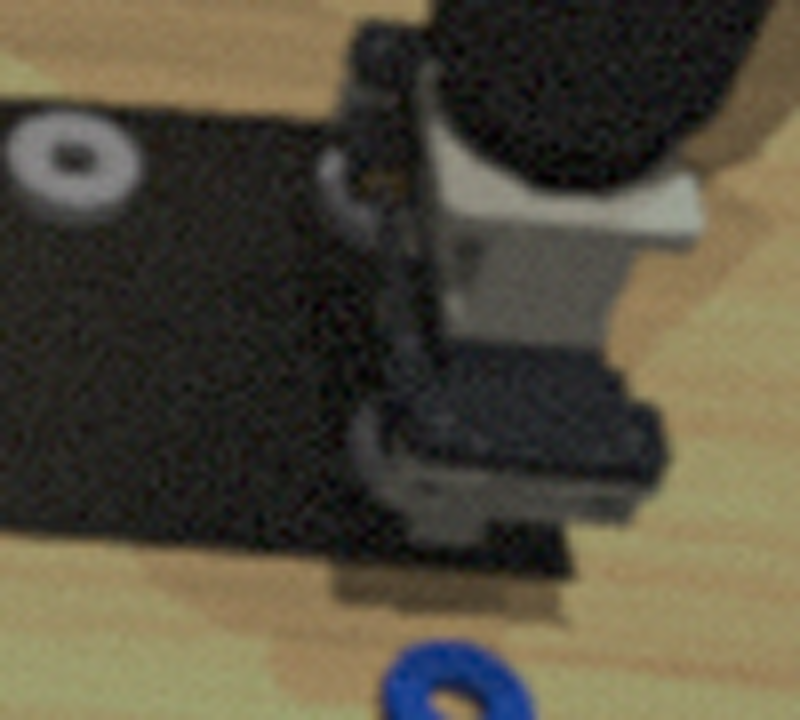

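Request:
play_rows --series '[0.004,0,0,0,0.005,0,0,0,0.004,0,0,0,0.002,0,0,0,0.0005,0,0,0]' --jaw 70

```text
time_s: 11.75
tcp_pos: [0.5766, 0.3485, 0.0066]
eef_rot: [39.0, 90.0, -142.3]
contact_force: [1.0, -0.6, -0.8]
gripper_width: 0.0615
```

Request:
play_rows --series '[0,0,0,0,0,0,0,0,0,0,0,0,0,0,0,0,0,0,0,0]' --jaw 0 --squeeze 12

```text
time_s: 12.17
tcp_pos: [0.577, 0.349, 0.0072]
eef_rot: [-145.6, 90.0, 33.0]
contact_force: [0.8, 0.0, -0.9]
gripper_width: 0.0487
```

Request:
play_rows --series '[0,0,0,0,0,0,0,0,0,0,0,0,0,0,0,0,0,0,0,0]'

```text
time_s: 12.58
tcp_pos: [0.577, 0.349, 0.0072]
eef_rot: [-141.9, 90.0, 36.8]
contact_force: [0.4, 1.1, 0.2]
gripper_width: 0.0486
```

Request:
play_rows --series '[-0.01,0,0,0,-0.02,0,0,0,-0.025,0,0,0,-0.03,0,0,0,-0.03,0,0,0]'

```text
time_s: 13.0
tcp_pos: [0.576, 0.3483, 0.1231]
eef_rot: [40.2, 89.9, -141.2]
contact_force: [1.2, 0.5, -1.9]
gripper_width: 0.0491
```

```bash
python3 cap.py scene 8 390 190 50 45 8;python3 cap.py top 8 104 175 50 45 8
```

```text
origin 340 145 x 8 13.05 [0.57909966 0.35036083 0.13079194] [2.29 1.66 5.71]
origin 54 130 x 8 13.1 [0.57917966 0.35079533 0.12868081] [ 0.09  0.12 -0.78]
```

View pics/scene8.png

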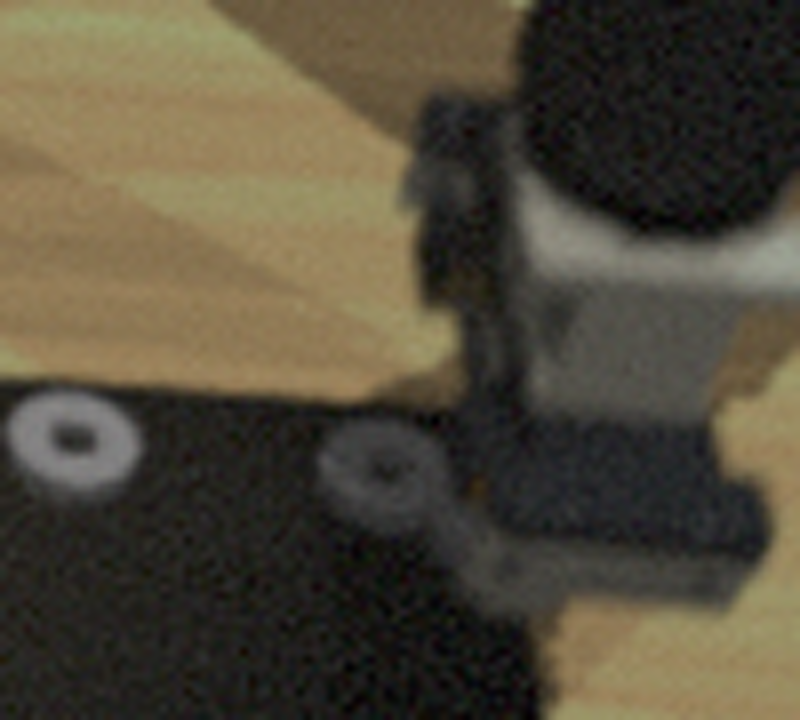

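View pics/top8.png

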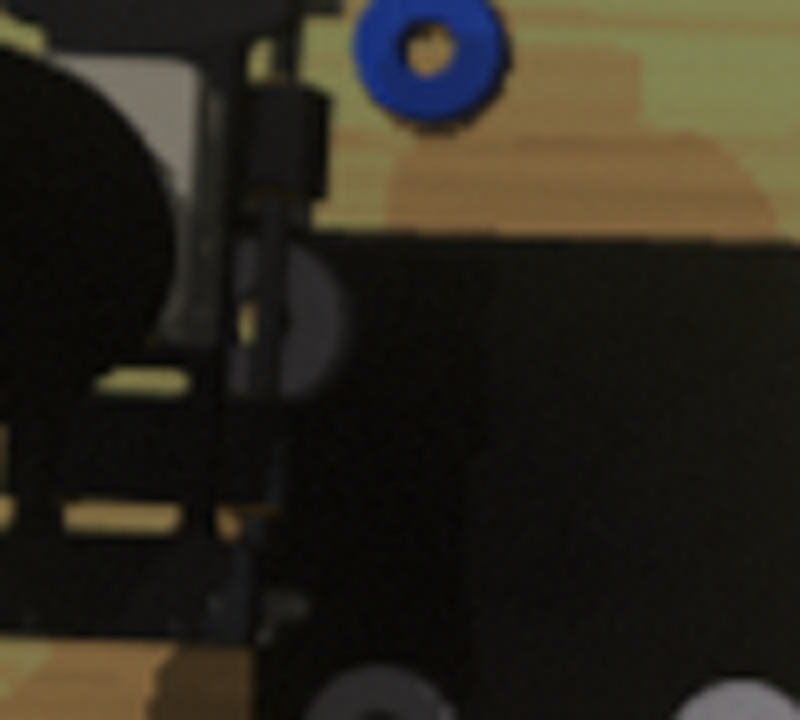

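```bash
python3 - <<'E'
from h import *
t=load("top8.npz")
print(onz(t,87,169.7,.139),onz(t,97.5,170,.139), proj(t,[.578,.35,.139]))
i=t["img"][150:190,70:110];cv2.imwrite("pics/t8n.png",np.clip(cv2.resize(i,None,fx=15,fy=15,interpolation=cv2.INTER_NEAREST).astype(float)*2.2,0,255))
E
```

```text
[0.5759085 0.3494021 0.139    ] [0.57578974 0.32471178 0.139     ] [ 86.78445401 168.81539303][ WARN:0@0.094] global loadsave.cpp:1063 imwrite_ Unsupported depth image for selected encoder is fallbacked to CV_8U.
```

View pics/t8n.png

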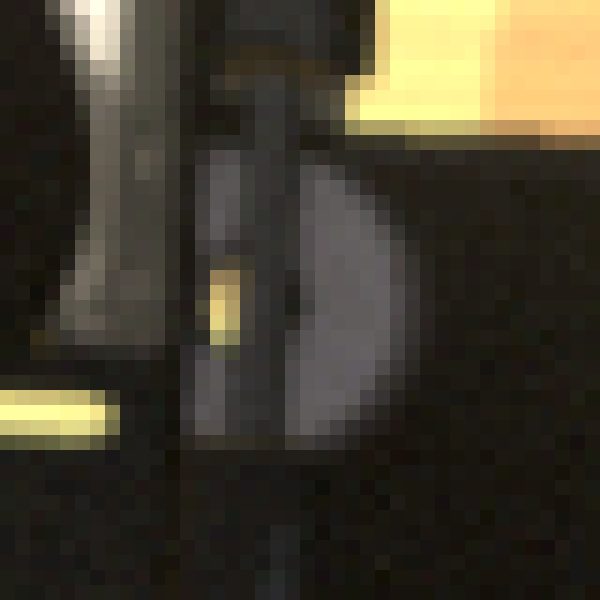

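```bash
echo '{"p":[0.577,0.3492,0.1225],"a":-181.38}'>cmd.json; python3 pl.py .5522 .0375 .1875 -181.4 1
```

```text
[-0.065, 0.3122, 0.0173, np.float64(0.0)]
end [0.5522 0.0375 0.1875] -181.38
```

Request:
play_rows --series '[-0.01,0.01,0.0015,0,-0.02,0.02,0.0015,0,-0.02,0.03,0.0015,0,-0.015,0.034,0.0015,0,0,0.034,0.0015,0]'

```text
time_s: 13.52
tcp_pos: [0.5667, 0.2202, 0.1901]
eef_rot: [-151.9, 89.8, 26.8]
contact_force: [0.5, 0.5, -0.8]
gripper_width: 0.0486
```

Request:
play_rows --series '[0,0.034,0.0015,0,0,0.034,0.0015,0,0,0.034,0.0015,0,0,0.03,0.0015,0,0,0.022,0.0015,0]'

```text
time_s: 13.93
tcp_pos: [0.5533, 0.0644, 0.1867]
eef_rot: [16.9, 89.9, -164.6]
contact_force: [0.2, 0.4, -1.1]
gripper_width: 0.0491
```

Request:
play_rows --series '[0,0.014,0.0015,0,0,0.008,0.0008,0,0,0.006,0,0,0,0.0022,0,0,0,0,0,0]'

```text
time_s: 14.35
tcp_pos: [0.5521, 0.0374, 0.1869]
eef_rot: [6.6, 90.0, -174.8]
contact_force: [0.6, 1.2, -1.0]
gripper_width: 0.0486
```

Request:
play_rows --series '[0,0,0,0,0,0,0,0,0,0,0,0,0,0,0,0,0,0,0,0]'

```text
time_s: 14.77
tcp_pos: [0.552, 0.0376, 0.187]
eef_rot: [-1.0, 90.0, 177.6]
contact_force: [-0.4, 0.4, -1.0]
gripper_width: 0.0484
```

```bash
python3 cap.py scene 9 286 185 50 45 8
```

```text
origin 236 140 x 8 14.8167 [0.55203472 0.03747524 0.18699818] [ 0.59 -0.33 -1.68]
```

View pics/scene9.png

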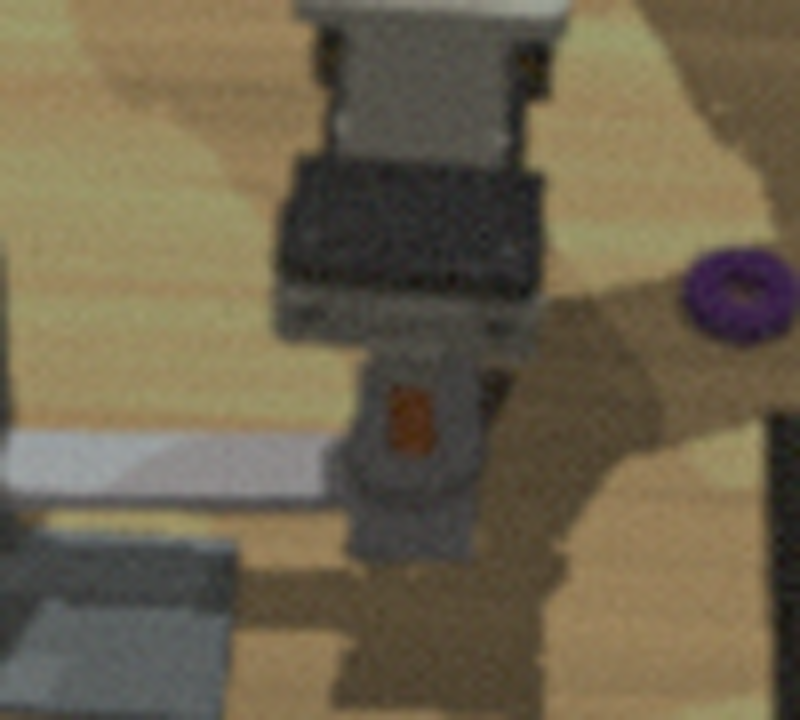

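Request:
play_rows --series '[0.003,0,0,0,0.004,0,0,0,0.004,0,0,0,0.003,0,0,0,0.001,0,0,0]'

```text
time_s: 15.23
tcp_pos: [0.5516, 0.0371, 0.1712]
eef_rot: [17.0, 89.9, -164.4]
contact_force: [-0.1, -0.5, -1.3]
gripper_width: 0.0489
```

Request:
play_rows --series '[0.002,0,0,0,0.002,0,0,0,0.002,-0.0003,0,0,0.002,-0.0003,0,0,0,0,0,0]'

```text
time_s: 15.65
tcp_pos: [0.5518, 0.0378, 0.1636]
eef_rot: [14.5, 90.0, -166.8]
contact_force: [0.2, 0.1, -1.4]
gripper_width: 0.0486
```

Request:
play_rows --series '[0.002,-0.0002,0,0,0.003,-0.0002,0,0,0.003,-0.0003,0,0,0.002,-0.0002,0,0,0,0,0,0]'

```text
time_s: 16.07
tcp_pos: [0.552, 0.0384, 0.1536]
eef_rot: [49.3, 90.0, -132.1]
contact_force: [0.9, -2.6, -0.3]
gripper_width: 0.0485
```

```bash
python3 cap.py scene 10 286 185 50 45 8
```

```text
origin 236 140 x 8 16.1167 [0.55196817 0.03840808 0.15382019] [ 0.09 -2.2  -1.8 ]
```

View pics/scene10.png

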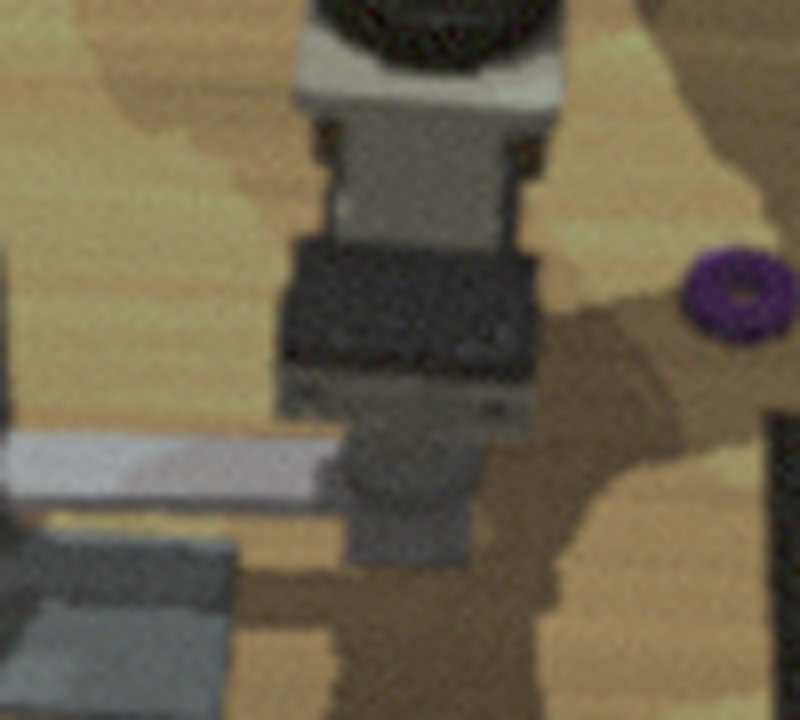

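Request:
play_rows --series '[0,0.0005,0,0,0,0.0005,0,0,0,0.0003,0,0,0,0,0,0,0,0,0,0]'

```text
time_s: 16.53
tcp_pos: [0.5521, 0.0376, 0.1541]
eef_rot: [-120.8, 90.0, 57.8]
contact_force: [-0.9, -0.4, -2.0]
gripper_width: 0.049
```

Request:
play_rows --series '[0.002,-0.0002,0,0,0.005,-0.0004,0,0,0.005,-0.0004,0,0,0.004,-0.0003,0,0,0.002,-0.0001,0,0]'

```text
time_s: 16.95
tcp_pos: [0.5516, 0.0387, 0.135]
eef_rot: [16.6, 89.9, -164.8]
contact_force: [1.1, -0.3, -1.5]
gripper_width: 0.0483
```

Request:
play_rows --series '[0.001,0,0,0,0.001,-0.0001,0,0,0.001,0,0,0,0.001,-0.0001,0,0,0,0,0,0]'

```text
time_s: 17.37
tcp_pos: [0.5521, 0.039, 0.132]
eef_rot: [-149.6, 90.0, 29.0]
contact_force: [0.1, -0.4, -1.3]
gripper_width: 0.0481
```

Request:
play_rows --series '[0.001,0,0,0,0.001,-0.0001,0,0,0.001,0,0,0,0.001,-0.0001,0,0,0,0,0,0]'

```text
time_s: 17.78
tcp_pos: [0.5522, 0.0392, 0.128]
eef_rot: [174.4, 90.0, -7.0]
contact_force: [-0.1, -1.2, -0.3]
gripper_width: 0.0484
```

Request:
play_rows --series '[0.001,0,0,0,0.001,0,0,0,0.001,0,0,0,0.001,0,0,0,0,0,0,0]'

```text
time_s: 18.2
tcp_pos: [0.5522, 0.0392, 0.1239]
eef_rot: [-174.4, 90.0, 4.2]
contact_force: [1.0, -0.7, 0.3]
gripper_width: 0.0486
```

```bash
python3 cap.py scene 11 286 185 50 45 8; python3 -c "
from h import *
i=load('scene11.npz')['img'];cv2.imwrite('pics/s11b.png',cv2.resize(i[160:220,120:220],None,fx=7,fy=7))"
```

```text
origin 236 140 x 8 18.25 [0.55210652 0.03919965 0.12397932] [ 0.57 -1.16  0.23]
```

View pics/scene11.png

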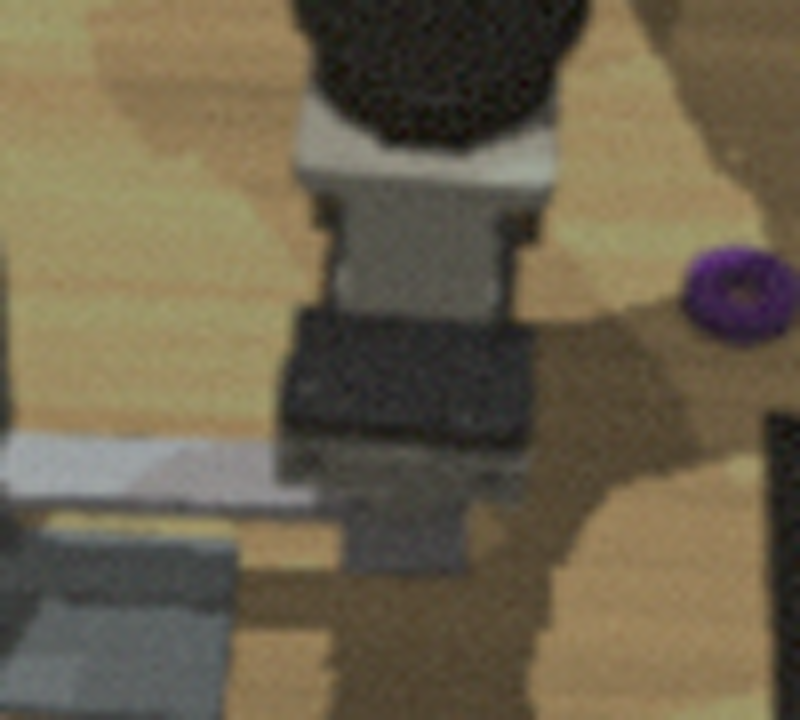

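View pics/s11b.png

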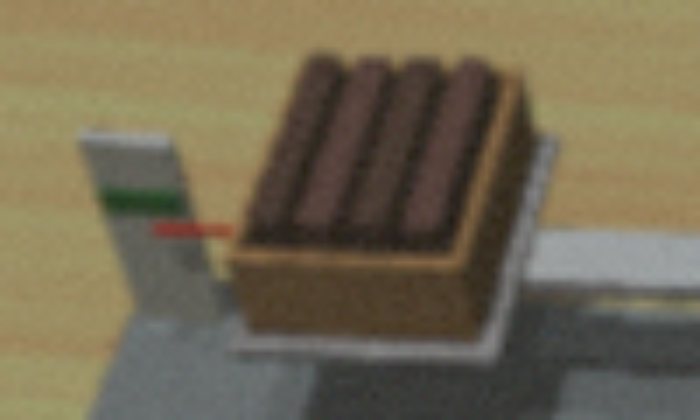

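Request:
play_rows --series '[0,0,0,0,0,0,0,0,0,0,0,0,0,0,0,0,0,0,0,0]' --jaw 66

```text
time_s: 18.67
tcp_pos: [0.5521, 0.0393, 0.1241]
eef_rot: [-114.5, 90.0, 64.1]
contact_force: [0.1, -0.3, -0.2]
gripper_width: 0.0578
```

Request:
play_rows --series '[0,0,0,0,0,0,0,0,0,0,0,0,0,0,0,0,0,0,0,0]' --jaw 80

```text
time_s: 19.08
tcp_pos: [0.5521, 0.0392, 0.124]
eef_rot: [16.8, 90.0, -164.5]
contact_force: [0.3, 0.1, 0.1]
gripper_width: 0.07
```

Request:
play_rows --series '[-0.006,0,0,0,-0.012,0,0,0,-0.018,0,0,0,-0.018,0,0,0,-0.0115,0,0,0]' --jaw 85

```text
time_s: 19.5
tcp_pos: [0.5528, 0.0393, 0.1919]
eef_rot: [-170.2, 89.9, 8.4]
contact_force: [-0.3, 0.5, 0.3]
gripper_width: 0.0742
```

```bash
python3 cap.py scene 12 286 185 50 45 8; python3 - <<'E'
import cv2,numpy as np
i=np.load("scene12.npz")["img"]
cv2.imwrite("pics/s12b.png",np.vstack([cv2.resize(i[160:220,230:330],None,fx=7,fy=5)[:300],cv2.resize(i[160:220,120:220],None,fx=7,fy=5)[:300]]))
E
```

```text
origin 236 140 x 8 19.55 [0.55378853 0.03946669 0.19381983] [ 1.12 -0.09  2.75]
```

View pics/s12b.png

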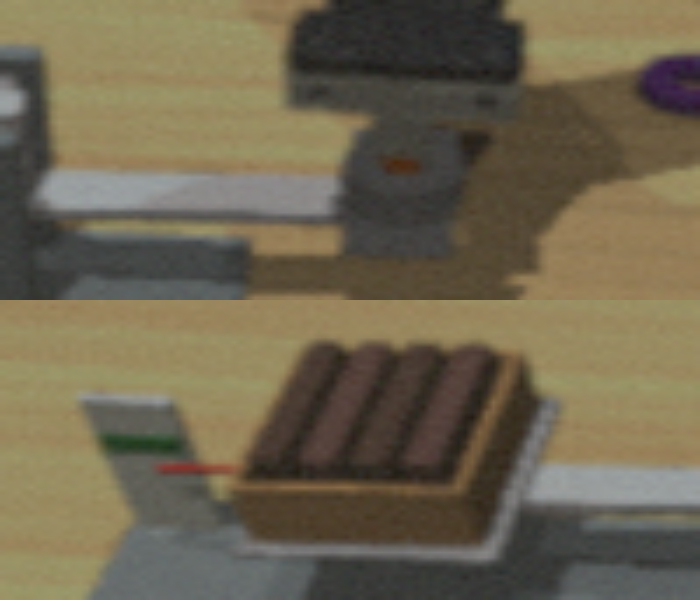

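```bash
echo '{"p":[0.5522,0.0394,0.190],"a":-181.38}'>cmd.json; python3 pl.py .4493 .2332 .19 -181.4 1;python3 pl.py .5522 .0376 .19 -181.4 1
```

```text
[0.0, -0.1913, 0.1075, np.float64(0.0)]
end [0.4493 0.2332 0.19  ] -181.38
[0.0, 0.1931, -0.1075, np.float64(0.0)]
end [0.5522 0.0376 0.19  ] -181.38
```

Request:
play_rows --series '[0,-0.01,0.0056,0,0,-0.018,0.01,0,0,-0.025,0.014,0,0.01,-0.027,0.0152,0,0.02,-0.027,0.0152,0]'

```text
time_s: 19.97
tcp_pos: [0.4947, 0.1493, 0.1608]
eef_rot: [-146.9, 89.8, 31.7]
contact_force: [0.8, 0.5, -0.2]
gripper_width: 0.0743
```

Request:
play_rows --series '[0.025,-0.027,0.0152,0,0.025,-0.024,0.0135,0,0.025,-0.018,0.01,0,0.02,-0.01,0.0058,0,0.015,-0.0053,0.003,0]'

```text
time_s: 20.38
tcp_pos: [0.447, 0.2338, 0.0474]
eef_rot: [41.8, 89.9, -139.5]
contact_force: [-1.2, -0.4, -0.5]
gripper_width: 0.0747
```

Request:
play_rows --series '[0.012,0,0,0,0.008,0,0,0,0.004,0,0,0,0.002,0,0,0,0.001,0,0,0]'

```text
time_s: 20.8
tcp_pos: [0.4493, 0.233, 0.0226]
eef_rot: [-161.4, 90.0, 17.2]
contact_force: [0.5, -0.6, 0.5]
gripper_width: 0.0745
```

```bash
python3 cap.py scene 13 348 200 55 45 7; python3 - <<'E'
from h import *
i=load("scene13.npz")["img"]
cv2.imwrite("pics/s13b.png",np.vstack([cv2.resize(i[165:215,260:320],None,fx=10,fy=6),cv2.resize(i[165:215,130:190],None,fx=10,fy=6)]))
E
```

```text
origin 293 155 x 7 20.85 [0.44942549 0.23298788 0.02275912] [ 0.34 -0.84  0.14]
```

View pics/scene13.png

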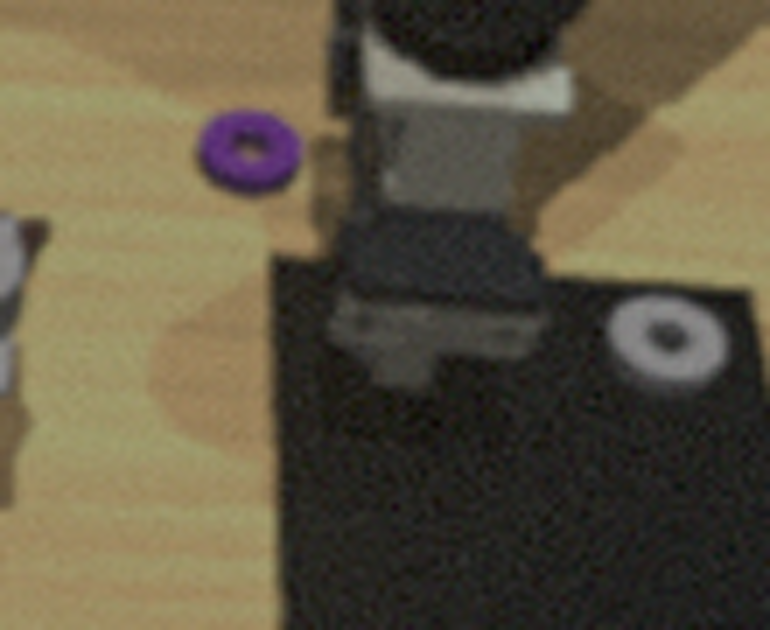

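View pics/s13b.png

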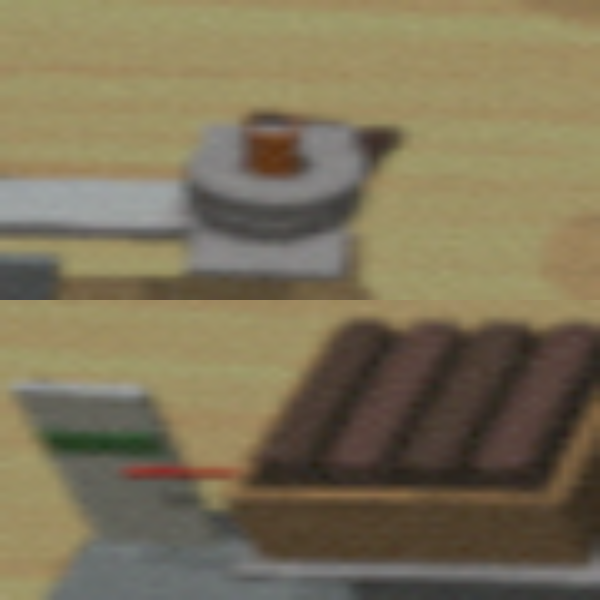

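Two rings lie flat on the post, and the pointer is still below the band. I continue with ring 3.

Request:
play_rows --series '[0.004,0,0,0,0.005,0,0,0,0.004,0,0,0,0.002,0,0,0,0.0005,0,0,0]' --jaw 70

```text
time_s: 21.27
tcp_pos: [0.449, 0.2327, 0.0066]
eef_rot: [47.0, 90.0, -134.4]
contact_force: [0.2, 0.8, -0.5]
gripper_width: 0.062
```

Request:
play_rows --series '[0,0,0,0,0,0,0,0,0,0,0,0,0,0,0,0,0,0,0,0]' --jaw 0 --squeeze 12

```text
time_s: 21.68
tcp_pos: [0.4492, 0.2331, 0.0071]
eef_rot: [-124.4, 90.0, 54.2]
contact_force: [-0.6, 0.4, -0.1]
gripper_width: 0.0502
```

Request:
play_rows --series '[0,0,0,0,0,0,0,0,0,0,0,0,0,0,0,0,0,0,0,0]'

```text
time_s: 22.1
tcp_pos: [0.4493, 0.2331, 0.0071]
eef_rot: [-134.7, 90.0, 44.0]
contact_force: [-0.1, 1.5, -0.1]
gripper_width: 0.0501
```

```bash
python3 cap.py top 13 217 183 15 15 20; python3 - <<'E'
from h import *
s=load("scene13.npz");t=load("top13.npz")
cv2.imwrite("pics/s13n.png",cv2.resize(s["img"][175:205,272:302],None,fx=20,fy=20,interpolation=cv2.INTER_NEAREST))
cv2.imwrite("pics/t13n.png",cv2.resize(t["img"][166:200,200:234],None,fx=17,fy=17,interpolation=cv2.INTER_NEAREST))
E
```

```text
origin 202 168 x 20 22.15 [0.4492794  0.23309889 0.00713321] [ 0.22 -0.75 -0.41]
```

View pics/t13n.png

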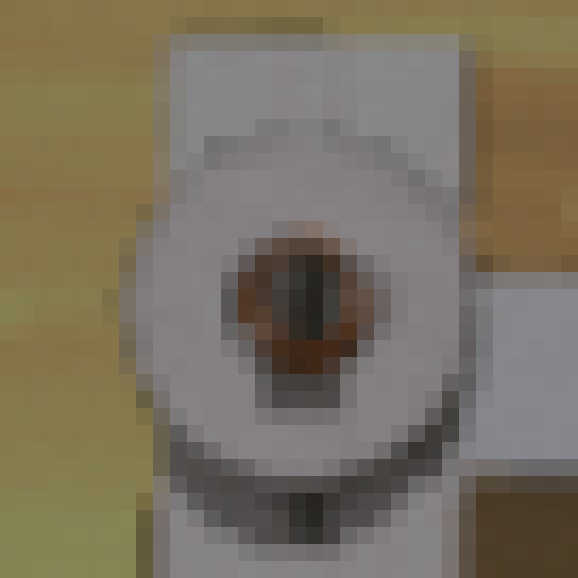

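View pics/s13n.png

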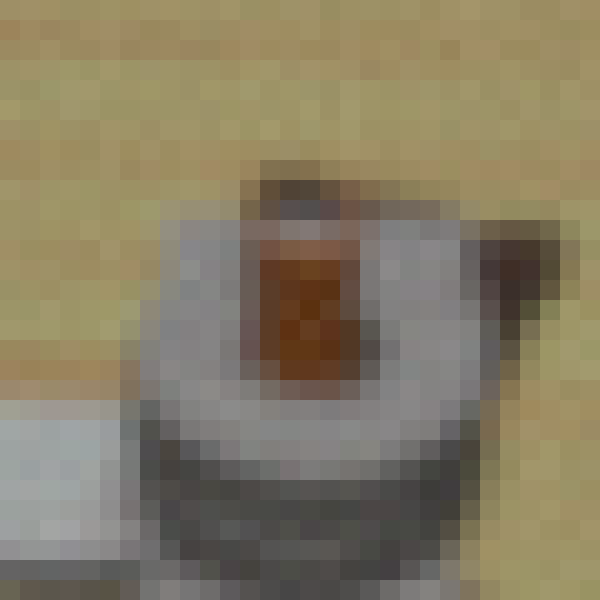

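```bash
python3 - <<'E'
from h import *
for n in("scene0","scene6","scene13"):
    im=load(n+".npz")["img"].astype(int)[160:225,125:175]
    r=(im[...,2]-im[...,1]);m=(r>40)&(im[...,2]-im[...,0]>40);ys,xs=np.nonzero(m);w=r[m]
    print(n,(xs*w).sum()/w.sum()+125,(ys*w).sum()/w.sum()+160,xs.min()+125,xs.max()+125)
c=load("scene0.npz")
# pointer model: axle (0.546,-.121,.15) beam dir -y (yaw -1.4deg)
ax=np.array([.546,-.121,.15]);d=np.array([-.024,-1,0])
for th in(.08,.07,.06,.05,.04,.0):
    print(th,[proj(c,ax+d*L*np.cos(th)-[0,0,L*np.sin(th)]).round(2) for L in(.272,.25)])
t=load("top13.npz")
for z in(.1668,.1635):print(onz(t,217.2,182.0,z))
E
```

```text
scene0 148.35702479338843 195.0 144 153
scene6 148.99586776859505 195.05922865013775 144 154
scene13 147.731330472103 193.26008583690987 142 153
0.08 [array([137.72, 180.  ]), array([144.89, 180.2 ])]
0.07 [array([137.43, 179.31]), array([144.64, 179.57])]
0.06 [array([137.15, 178.63]), array([144.39, 178.94])]
0.05 [array([136.88, 177.94]), array([144.15, 178.31])]
0.04 [array([136.62, 177.25]), array([143.92, 177.68])]
0.0 [array([135.64, 174.48]), array([143.07, 175.13])]
[0.55168134 0.03898848 0.1668    ]
[0.5519466 0.0392093 0.1635   ]
```

Request:
play_rows --series '[-0.01,0,0,0,-0.02,0,0,0,-0.025,0,0,0,-0.03,0,0,0,-0.03,0,0,0]'

```text
time_s: 22.57
tcp_pos: [0.4485, 0.2323, 0.1235]
eef_rot: [46.3, 89.9, -135.0]
contact_force: [1.0, 0.0, -1.6]
gripper_width: 0.0501
```

Request:
play_rows --series '[-0.03,0.005,-0.0028,0,-0.02,0.012,-0.0067,0,-0.015,0.02,-0.0111,0,0,0.025,-0.0139,0,0,0.027,-0.015,0]'

```text
time_s: 22.98
tcp_pos: [0.4969, 0.1426, 0.1892]
eef_rot: [-138.2, 89.8, 40.5]
contact_force: [0.7, 0.5, -2.9]
gripper_width: 0.0503
```

Request:
play_rows --series '[0,0.027,-0.015,0,0,0.025,-0.0139,0,0,0.02,-0.0111,0,0,0.014,-0.0078,0,0,0.009,-0.005,0]'

```text
time_s: 23.4
tcp_pos: [0.5471, 0.0448, 0.1874]
eef_rot: [20.3, 90.0, -161.1]
contact_force: [0.6, 0.3, -1.3]
gripper_width: 0.0502
```

Request:
play_rows --series '[0,0.006,-0.0034,0,0,0.003,-0.0018,0,0,0,0,0,0,0,0,0,0,0,0,0]'

```text
time_s: 23.82
tcp_pos: [0.5518, 0.0382, 0.1871]
eef_rot: [-56.7, 90.0, 122.0]
contact_force: [-1.0, -0.3, -2.2]
gripper_width: 0.0502
```

Request:
play_rows --series '[0,0,0,0,0,0,0,0,0,0,0,0,0,0,0,0,0,0,0,0]'

```text
time_s: 24.23
tcp_pos: [0.552, 0.0376, 0.1871]
eef_rot: [-107.4, 90.0, 71.3]
contact_force: [0.9, 0.4, -1.6]
gripper_width: 0.05
```

```bash
python3 cap.py scene 14 286 185 50 45 8
```

```text
origin 236 140 x 8 24.2833 [0.55203054 0.03758047 0.18704856] [ 0.61  0.37 -2.07]
```

View pics/scene14.png

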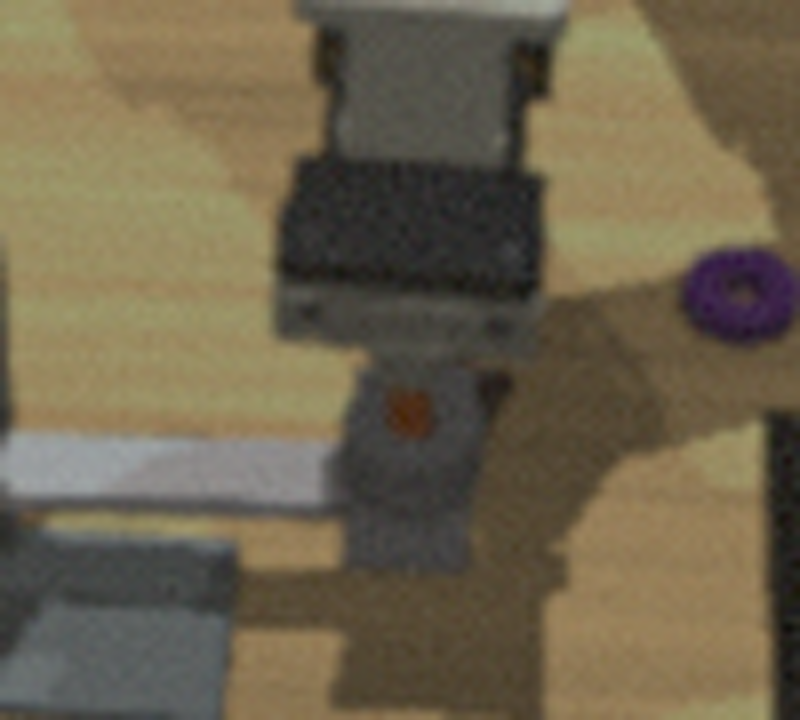

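Request:
play_rows --series '[0.003,0,0,0,0.005,0,0,0,0.005,0,0,0,0.004,0,0,0,0.002,0,0,0]'

```text
time_s: 24.7
tcp_pos: [0.5515, 0.0373, 0.167]
eef_rot: [18.3, 89.9, -163.1]
contact_force: [0.3, 0.1, -1.5]
gripper_width: 0.0501
```

Request:
play_rows --series '[0.002,0,0,0,0.002,0,0,0,0.002,-0.0001,0,0,0.002,-0.0002,0,0,0,0,0,0]'

```text
time_s: 25.12
tcp_pos: [0.5518, 0.0378, 0.1597]
eef_rot: [11.8, 90.0, -169.6]
contact_force: [0.6, -0.9, -1.7]
gripper_width: 0.0503
```

Request:
play_rows --series '[0.001,0,0,0,0.001,-0.0001,0,0,0.001,0,0,0,0.001,-0.0001,0,0,0,0,0,0]'

```text
time_s: 25.53
tcp_pos: [0.552, 0.038, 0.1558]
eef_rot: [12.2, 90.0, -169.2]
contact_force: [0.4, 0.2, -1.2]
gripper_width: 0.0505
```

```bash
python3 cap.py scene 15 286 185 50 45 8
```

```text
origin 236 140 x 8 25.5833 [0.55198567 0.03797812 0.15596304] [ 0.41  0.91 -1.69]
```

View pics/scene15.png

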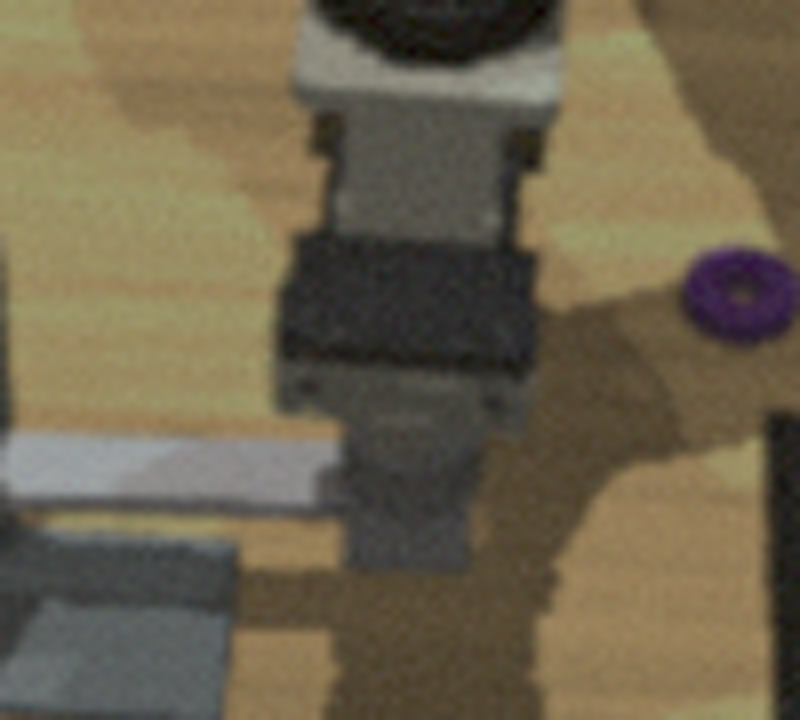

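Request:
play_rows --series '[0.002,-0.0001,0,0,0.003,-0.0002,0,0,0.003,-0.0001,0,0,0.003,-0.0002,0,0,0.001,0,0,0]'

```text
time_s: 26.0
tcp_pos: [0.5517, 0.0385, 0.1433]
eef_rot: [17.7, 89.9, -163.7]
contact_force: [-0.6, -0.1, -1.5]
gripper_width: 0.05
```

Request:
play_rows --series '[0.001,0,0,0,0.001,-0.0001,0,0,0.001,0,0,0,0.001,0,0,0,0,0,0,0]'

```text
time_s: 26.42
tcp_pos: [0.552, 0.0387, 0.1399]
eef_rot: [27.0, 90.0, -154.4]
contact_force: [0.2, -0.6, -1.9]
gripper_width: 0.0502
```

Request:
play_rows --series '[0.001,0,0,0,0.001,0,0,0,0.001,0,0,0,0.001,0,0,0,0,0,0,0]'

```text
time_s: 26.83
tcp_pos: [0.5521, 0.0387, 0.1359]
eef_rot: [-129.0, 90.0, 49.6]
contact_force: [1.2, 0.6, -1.8]
gripper_width: 0.0502
```

Request:
play_rows --series '[0.001,0,0,0,0.001,0,0,0,0.001,0,0,0,0.001,0,0,0,0,0,0,0]'

```text
time_s: 27.25
tcp_pos: [0.5521, 0.0387, 0.1319]
eef_rot: [65.7, 90.0, -115.6]
contact_force: [-0.2, 0.0, 0.0]
gripper_width: 0.0499
```

```bash
python3 cap.py scene 16 286 185 50 45 8;python3 - <<'E'
from h import *
i=load("scene16.npz")["img"]
cv2.imwrite("pics/s16b.png",np.vstack([cv2.resize(i[165:215,260:320],None,fx=10,fy=6),cv2.resize(i[165:215,130:190],None,fx=10,fy=6)]))
E
```

```text
origin 236 140 x 8 27.3 [0.55212363 0.03867661 0.1320211 ] [ 1.05 -0.87 -0.11]
```

View pics/s16b.png

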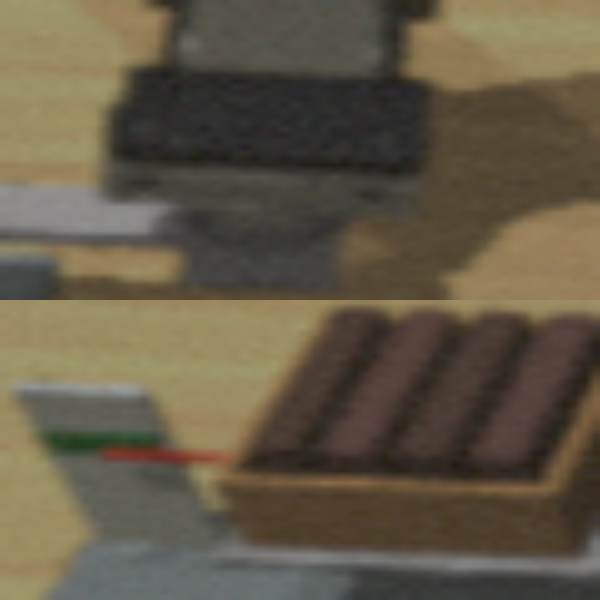

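Request:
play_rows --series '[0.0005,0,0,0,0.0005,0,0,0,0,0,0,0,0,0,0,0,0,0,0,0]'

```text
time_s: 27.72
tcp_pos: [0.5521, 0.0387, 0.1311]
eef_rot: [-174.7, 90.0, 3.9]
contact_force: [0.5, -1.9, 0.8]
gripper_width: 0.0502
```

Request:
play_rows --series '[0,0,0,0,0,0,0,0,0,0,0,0,0,0,0,0,0,0,0,0]' --jaw 66

```text
time_s: 28.13
tcp_pos: [0.552, 0.0388, 0.131]
eef_rot: [-36.8, 90.0, 141.8]
contact_force: [0.1, 0.7, -0.4]
gripper_width: 0.0578
```

Request:
play_rows --series '[0,0,0,0,0,0,0,0,0,0,0,0,0,0,0,0,0,0,0,0]' --jaw 85

```text
time_s: 28.55
tcp_pos: [0.5521, 0.0387, 0.1311]
eef_rot: [-117.4, 90.0, 61.2]
contact_force: [0.6, 0.4, -1.0]
gripper_width: 0.0745
```

Request:
play_rows --series '[-0.006,0,0,0,-0.012,0,0,0,-0.018,0,0,0,-0.022,0,0,0,-0.022,0,0,0]'

```text
time_s: 28.97
tcp_pos: [0.5518, 0.0385, 0.2122]
eef_rot: [36.4, 90.0, -145.0]
contact_force: [1.5, 0.4, -0.6]
gripper_width: 0.0749
```

Request:
play_rows --series '[-0.015,-0.01,0,0,0,-0.025,0,0,0,-0.03,0,0,0,-0.03,0,0,0,-0.03,0,0]'

```text
time_s: 29.38
tcp_pos: [0.555, 0.1648, 0.227]
eef_rot: [-147.2, 89.9, 31.3]
contact_force: [0.5, -0.4, -0.4]
gripper_width: 0.0745
```

Request:
play_rows --series '[0,-0.02,0,0,0,-0.01,0,0,0,0,0,0,0,0,0,0,0,0,0,0]'

```text
time_s: 29.8
tcp_pos: [0.5557, 0.1928, 0.2262]
eef_rot: [58.2, 90.0, -123.2]
contact_force: [0.4, 0.2, 0.4]
gripper_width: 0.0747
```

Request:
play_rows --series '[0,0,0,0,0,0,0,0,0,0,0,0,0,0,0,0,0,0,0,0]'

```text
time_s: 30.22
tcp_pos: [0.5558, 0.1933, 0.2261]
eef_rot: [-147.3, 90.0, 31.3]
contact_force: [0.5, 0.6, -0.3]
gripper_width: 0.0742
```

```bash
python3 cap.py scene 17 286 185 50 45 8;python3 cap.py top 17 217 183 200 150 2;python3 - <<'E'
from h import *
i=load("scene17.npz")["img"]
cv2.imwrite("pics/s17b.png",np.vstack([cv2.resize(i[165:215,260:320],None,fx=10,fy=6),cv2.resize(i[165:215,130:190],None,fx=10,fy=6)]))
E
```

```text
origin 236 140 x 8 30.2667 [0.55580724 0.19344225 0.2261126 ] [-0.26  0.11 -0.08]
origin 17 33 x 2 30.3167 [0.55582262 0.19349481 0.22607135] [-1.01 -0.6  -0.67]
```

View pics/s17b.png

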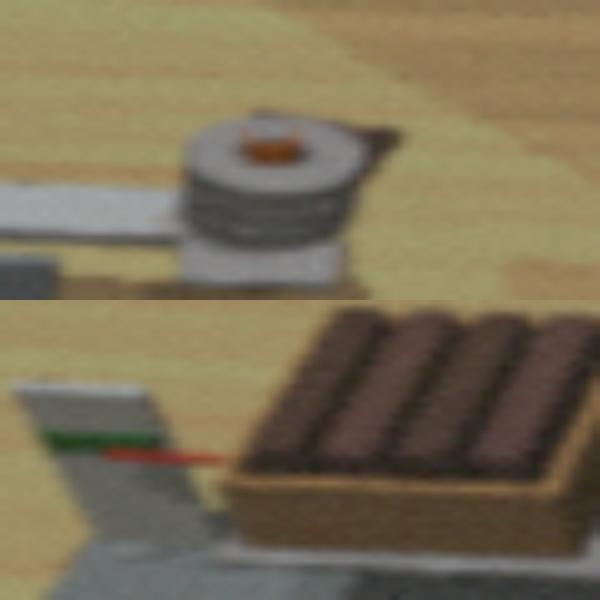

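View pics/top17.png

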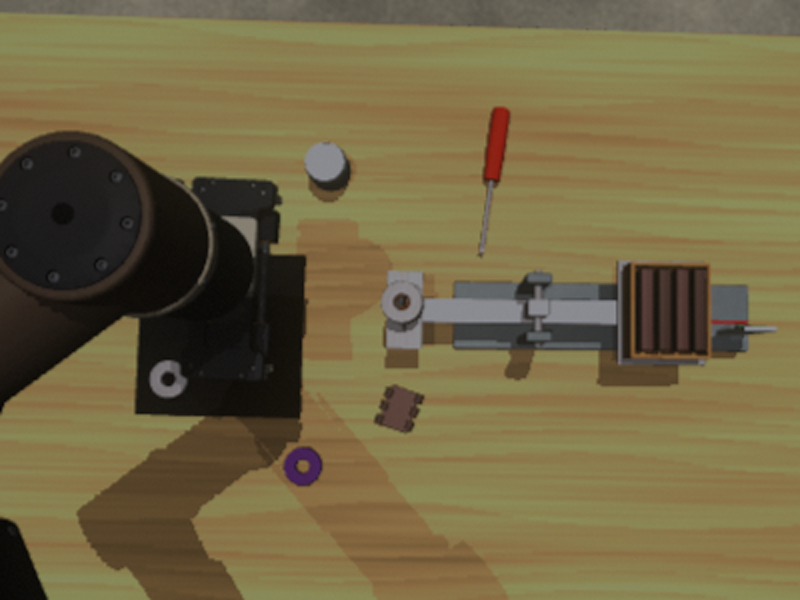

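```bash
python3 - <<'E'
from h import *
P={}
for n in("scene0","scene6","scene13","scene17"):
    im=load(n+".npz")["img"].astype(float)[160:225,125:175]
    r=np.clip(im[...,2]-np.maximum(im[...,1],im[...,0])-15,0,None)
    g=np.clip(im[...,1]-np.maximum(im[...,2],im[...,0])-5,0,None)
    o=[]
    for u in range(144,153):
        w=r[:,u-125];o.append(round((w*np.arange(160,225)).sum()/w.sum(),2) if w.sum()>20 else None)
    print(n,o,"greencent",[round(float((g.sum(a)*np.arange(s,s+g.shape[1-a])).sum()/g.sum()),2) for a,s in((0,125),(1,160))])
    P[n]=o
c=load("scene0.npz")
t=load("top17.npz");
# tip position from top view: red in top
im=t["img"].astype(float)[170:215,360:410];r=im[...,2]-np.maximum(im[...,1],im[...,0])
ys,xs=np.nonzero(r>25);print("top red",xs.min()+360,xs.max()+360,ys.mean()+170)
g=im[...,1]-np.maximum(im[...,2],im[...,0]);ys,xs=np.nonzero(g>10);print("top green",xs.min()+360,xs.max()+360,ys.mean()+170)
cv2.imwrite("pics/t17n.png",cv2.resize(t["img"][180:210,365:405],None,fx=18,fy=18,interpolation=cv2.INTER_NEAREST))
cv2.imwrite("pics/s17n.png",cv2.resize(load("scene17.npz")["img"][170:205,125:160],None,fx=16,fy=16,interpolation=cv2.INTER_NEAREST))
E
```

```text
scene0 [np.float64(185.68), np.float64(187.36), np.float64(188.33), np.float64(187.04), np.float64(186.1), np.float64(184.52), np.float64(186.64), np.float64(184.4), np.float64(185.94)] greencent [139.98, 188.28]
scene6 [np.float64(185.04), np.float64(188.07), np.float64(187.16), np.float64(186.09), np.float64(184.09), np.float64(184.79), np.float64(185.88), np.float64(184.54), np.float64(184.46)] greencent [139.96, 188.25]
scene13 [np.float64(185.6), np.float64(185.95), np.float64(186.07), np.float64(185.26), np.float64(184.96), np.float64(183.43), np.float64(184.52), np.float64(184.6), np.float64(186.82)] greencent [140.01, 188.21]
scene17 [np.float64(180.43), np.float64(182.95), np.float64(183.27), np.float64(183.62), np.float64(183.06), np.float64(183.67), np.float64(184.36), np.float64(183.75), np.float64(183.02)] greencent [139.32, 187.95]
top red 360 391 195.5728155339806
top green 386 388 196.0
```

View pics/t17n.png

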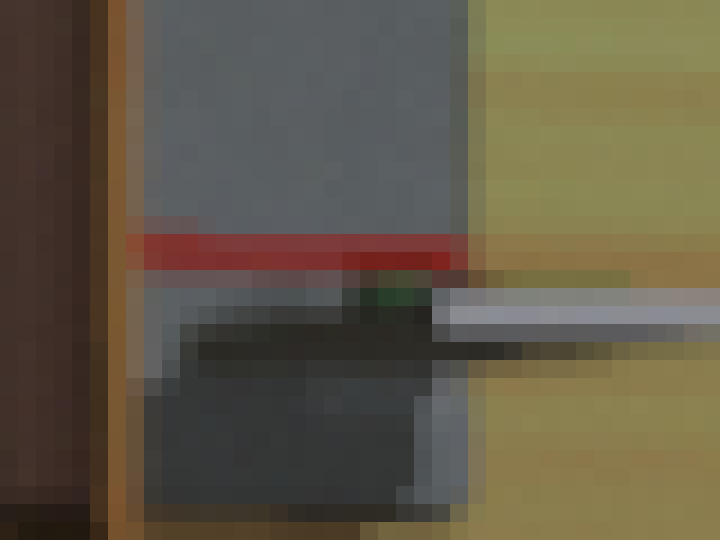

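View pics/s17n.png

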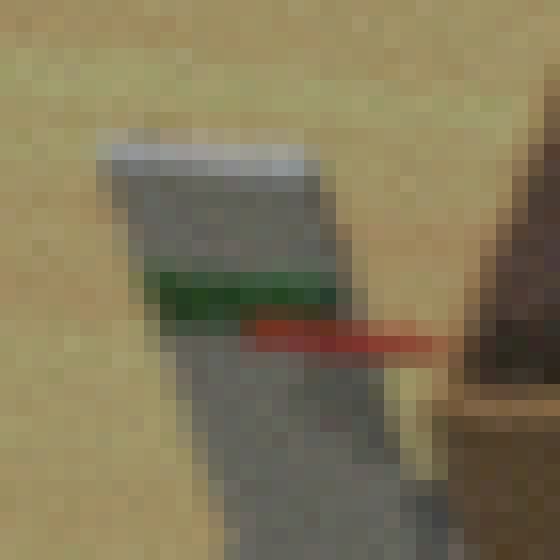

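```bash
python3 - <<'E'
from h import *
def line(n):
    im=load(n+".npz")["img"].astype(float)
    r=im[...,2]-np.maximum(im[...,1],im[...,0])
    pts=[]
    for u in range(141,153):
        col=np.clip(r[182:200,u]-30,0,None)
        if col.sum()>15: pts.append((u,(col*np.arange(182,200)).sum()/col.sum()))
    p=np.array(pts);k=np.polyfit(p[:,0],p[:,1],1);return p[0,0],p[-1,0],np.polyval(k,146),k[0]
for n in("scene0","scene6","scene13","scene16","scene17"): print(n,line(n))
t=load("top17.npz");s=load("scene17.npz")
print("tip",tri(t,(390.5,193.5),s,(140,190.4)))
# band: card front face x ~ from top green (row ~195.5->) ; band in scene: rows 275..330 /16+170-.5
o,d=ray(s,140,170+303/16-.5)
xp=tri(t,(390.5,193.5),s,(140,190.4))[0][0]
for dx in(0,.004,.006,.008,.010): k=(xp-dx-o[0])/d[0];print(dx,(o+k*d).round(4))
print([onz(t,u,v,z).round(4) for u,v,z in((390.5,193.5,.15),(387,196,.15))])
E
```

```text
scene0 (np.float64(144.0), np.float64(152.0), np.float64(194.9787173553296), np.float64(0.02462291892418145))
scene6 (np.float64(144.0), np.float64(152.0), np.float64(195.00013928048557), np.float64(0.03428624994993433))
scene13 (np.float64(143.0), np.float64(152.0), np.float64(193.1751286604768), np.float64(0.021188629218458502))
scene16 (np.float64(141.0), np.float64(152.0), np.float64(190.4462611135856), np.float64(0.053735922797973346))
scene17 (np.float64(141.0), np.float64(152.0), np.float64(190.66714624261667), np.float64(0.06716873379585153))
tip (array([ 0.53950208, -0.39485018,  0.08483044]), np.float64(0.0014967389098712689))
0 [ 0.5395 -0.3936  0.0934]
0.004 [ 0.5355 -0.3959  0.0892]
0.006 [ 0.5335 -0.3971  0.0871]
0.008 [ 0.5315 -0.3982  0.0849]
0.01 [ 0.5295 -0.3994  0.0828]
[array([ 0.5353, -0.3712,  0.15  ]), array([ 0.5292, -0.3628,  0.15  ])]
```

```bash
python3 - <<'E'
from plant import *
print(get_state()["contact_force"]); print(close_job())
E
```

```text
[-1.00534226 -0.59874991 -0.66580173]
the job is handed in; nothing more can be done
None
```

I threaded three of the four mat rings onto the orange post, the beam floats free, and I handed the job in at about 30 s.

**Last pictures:** The three rings lie flat in a stack on the plate. The fourth ring is still on the mat. The look-alike rings, tin, driver and module look undisturbed. The blue ring was hidden behind the arm in the final top view. The gripper is well clear of the scale.

**Tilt:** The pointer rose 4.3 px from its starting stop of +0.08, which puts the final tilt at about +0.003 to +0.012 rad. That is inside the ±0.028 band. The beam did not move with one ring and sat at about +0.05 with two, so the carton weighs roughly 3.1–3.2 rings.

**Checks that disagreed or stood out:**
- In the raw scene image the pointer looks as if it sits at the lower edge of the green band. It stands about 8 mm in front of the card, and allowing for that puts it near the band's middle.
- Ring 2 gripped about 1 mm narrower than the other two (48.6 mm against about 50 mm), but a top view showed it centred and it threaded normally.
- The highest force I read during threading and setting down was about 3 N. Two sideways touches on the post of about 2.5 N were eased off.

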